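Put the mixed-up lower casts back on their own articulators

TASK

The three lower jaw casts have been put back on the wrong articulators. Swap them round so that each stands on the mounting plate in front of its own upper (fourteen teeth with fourteen teeth, toothless with toothless, the child's small one with the child's); the empty rubber pad is free for parking a cast on the way. Finish with each one upright and flat, well centred on its plate, its front squarely to the front of the articulator, away from the hinge; do not drop or tip any cast, and leave the spatula, wax knife and brush where they lie.

Things in the scene. Friction and masses are not known exactly. Their poses are not given: they have to be found in the camera images.
- lower_adult_centre (a point): Loose cream stone cast of the ADULT lower jaw: angular base 57 x 62 mm (along x, across y), flat parallel sides, 14 teeth in a horseshoe; 38 mm high, base alone 24; 160 g. Point: its centre, 19 mm above its flat underside. z up, own -x to its front, +x to its flat back. Starts on a wrong articulator's plate, within 5 mm and 10 degrees of centred and squarely fronted.
- lower_toothless_centre (a point): Loose cream stone cast of the TOOTHLESS lower jaw: round base 60 mm across, cut flat at the back, smooth horseshoe ridge, no teeth; 34 mm high, base alone 22; 130 g. Point: its centre, 17 mm above its flat underside. z up, own -x to its front, +x to its flat back. Starts on a wrong articulator's plate, within 5 mm and 10 degrees of centred and squarely fronted.
- lower_child_centre (a point): Loose cream stone cast of the CHILD's lower jaw, the small one: angular base 42 x 46 mm (along x, across y), flat parallel sides, 10 small teeth; 30 mm high, base alone 20; 70 g. Point: its centre, 15 mm above its flat underside. z up, own -x to its front, +x to its flat back. Starts on a wrong articulator's plate, within 5 mm and 10 degrees of centred and squarely fronted.
- articulator_adult: Grey hinge articulator, fixed, lying open (230 x 108 mm), with the ADULT upper: large angular cast with 14 teeth, cemented teeth up, 65 mm behind the hinge (+x), 68 mm high. Origin: on the bench under the hinge's middle (hinge 79 mm high); -x to its front. The lower cast's plate (dark, flat, round, 44 mm) is centred 65 mm in front of the origin (-x), its top 34 mm above the bench; all beside it is lower than 29 mm.
- articulator_toothless: Grey hinge articulator, fixed, lying open (230 x 108 mm), with the TOOTHLESS upper: round cast, smooth ridge, cemented teeth up, 65 mm behind the hinge (+x), 72 mm high. Origin: on the bench under the hinge's middle (hinge 79 mm high); -x to its front. The lower cast's plate (dark, flat, round, 44 mm) is centred 65 mm in front of the origin (-x), its top 34 mm above the bench; all beside it is lower than 29 mm.
- articulator_child: Grey hinge articulator, fixed, lying open (230 x 108 mm), with the CHILD's upper: small cast with 10 teeth, cemented teeth up, 65 mm behind the hinge (+x), 76 mm high. Origin: on the bench under the hinge's middle (hinge 79 mm high); -x to its front. The lower cast's plate (dark, flat, round, 44 mm) is centred 65 mm in front of the origin (-x), its top 34 mm above the bench; all beside it is lower than 29 mm.
- pad_top (a point): The empty dark rubber pad lying on the bench, 120 x 110 x 8 mm, fixed: the free spot. The point is the centre of its top face, 8 mm above the bench.
- spatula: Loose plaster spatula, 200 mm long, brown wooden handle and bright steel blade, 17 mm high, lying flat between two places; origin on the bench under its middle, length along own x. A bystander, to be left where it lies.
- wax_knife: Loose wax knife, 160 mm long, dark wooden handle and thin steel blade, 13 mm high, lying flat between two places; origin on the bench under its middle, length along own x. A bystander, to be left where it lies.
- brush: Loose small white brush with grey bristles, 160 mm long, 18 mm high, lying on its bristles between two places; origin on the bench under its middle, length along own x. A bystander, to be left where it lies.
Mind the look-alikes: they are no part of the job. Leave any purple look-alike of the part that bears lower_child_centre alone.

How it is judged:
At the end, for the whole second after the job is handed in: Each lower cast rests, released and still, upright (within 6 degrees) and flat (height within 4 mm) on the mounting plate of the articulator that carries its own upper, its centre within 12 mm of the plate's centre along and across, its front to the articulator's front within 17 degrees (x of lower_adult_centre in the frame of articulator_adult between -0.077 and -0.053 m and y of lower_adult_centre in the frame of articulator_adult between -0.012 and 0.012 m and z of lower_adult_centre in the frame of articulator_adult between 0.049 and 0.057 m and angle between each of lower_adult_centre, lower_toothless_centre, lower_child_centre's own z axis and vertical below 0.1 rad and angle between the x axis of lower_adult_centre and the x axis of articulator_adult, either way round below 0.3 rad and x of articulator_adult in the frame of lower_adult_centre above 0.03 m and linear speed of each of lower_adult, lower_toothless, lower_child below 0.02 m/s and contact force between the fingers and lower_adult below 0.05 N and x of lower_toothless_centre in the frame of articulator_toothless between -0.077 and -0.053 m and y of lower_toothless_centre in the frame of articulator_toothless between -0.012 and 0.012 m and z of lower_toothless_centre in the frame of articulator_toothless between 0.047 and 0.055 m and angle between the x axis of lower_toothless_centre and the x axis of articulator_toothless, either way round below 0.3 rad and x of articulator_toothless in the frame of lower_toothless_centre above 0.03 m and contact force between the fingers and lower_toothless below 0.05 N and x of lower_child_centre in the frame of articulator_child between -0.077 and -0.053 m and y of lower_child_centre in the frame of articulator_child between -0.012 and 0.012 m and z of lower_child_centre in the frame of articulator_child between 0.045 and 0.053 m and angle between the x axis of lower_child_centre and the x axis of articulator_child, either way round below 0.3 rad and x of articulator_child in the frame of lower_child_centre above 0.03 m and contact force between the fingers and lower_child below 0.05 N); the robot touches nothing.
It fails at once if a cast is tipped (more than 35 degrees) (angle between any of lower_adult_centre, lower_toothless_centre, lower_child_centre's own z axis and vertical above 0.61 rad).
It fails at once if a cast is dropped (falls free, out of the fingers, faster than 0.6 m/s, which is about 2 cm) ((linear speed of lower_adult above 0.6 m/s and contact force between the fingers and lower_adult below 0.05 N) or (linear speed of lower_toothless above 0.6 m/s and contact force between the fingers and lower_toothless below 0.05 N) or (linear speed of lower_child above 0.6 m/s and contact force between the fingers and lower_child below 0.05 N)).
It fails at once if the spatula, wax knife or brush is pushed more than 30 mm from where it lay (distance of any of spatula, wax_knife, brush from where it was at the start of the episode above 0.03 m).
It also fails if it takes over 115 s, if anything falls off the work surface, if the arm or the gripper's body presses on something with over 40 N, if the wrist force passes 120 N, or if a joint passes its speed limit or range.

ROBOT

A 6-joint arm with a two-finger parallel gripper is mounted at the origin on the work surface. World frame = base frame: x ahead of the robot, y to its left, z up, the work surface at z = 0. Lengths are in m, angles in rad, forces in N, time in s.
With the tool pointing down it reaches from about 0.35 to 0.775 m from the base axis. Payload 7.3 kg.
Tool frame: the origin (TCP) lies midway between the tips of the shut fingers; the grasp point (between the pads) lies robot.grasp_offset behind it (robot.grasp_offset is the distance from the TCP to the grasp point, in m); z points along the fingers, x is the direction in which the jaws open and shut, and the axes are right-handed (so a half turn about z gives the same grasp; the last joint's range is limited). The gripper opens to 92 mm and grips with 3 to 60 N. Pads are 19 mm wide; open, the fingers measure 130 mm over their backs; the gripper's body (75 mm by 190 mm) begins 47 mm behind the grasp point.
Start: joints at [-1.29, 0.342, 1.524, -0, 1.275, -0.146], TCP at [0.217, -0.478, 0.227] pointing down, gripper open.
Joint ranges: [-2.53, 2.53], [-0.77, 2.02], [0.04, 2.7], [-1, 4.14], [0.28, 2.66], [-3.11, 3.11]. Speed limits (rad/s): [2.57, 2.57, 3.14, 3.14, 3.14, 3.14].

INTERFACE

Orientations are given as [roll, pitch, yaw] about the fixed x, y, z axes, in that order (R = Rz(yaw) Ry(pitch) Rx(roll)).
In Python, from cell import robot gives the robot as it stands. The module is installed in compiled form; this text tells all that it offers.
- The arm moves only by the tool move_arm, never from a script. Its argument "increments" is a list of rows, each a list of 7 numbers: the finger opening in mm, from 0 to 91.8, then the shift along the tool's x, y, z in mm, then the turn, a rotation vector about the tool's x, y, z in rad. A call has 1 to 12 rows; each row shifts and turns the pose as measured when the row begins, along the tool's axes as they then stand; what a row does not reach is not made up. A row lasts 1/8 s, in which the tool goes at most 62.5 mm and 10.7 degrees, less where a joint would pass 70% of its speed; a pose out of reach is approached as far as the arm can. A call is refused whole if a number of a shift passes 62.5 or a number of a turn 0.188, either way. A call with a gripper value outside its range is refused whole. The fingers move at their own pace and stop on an object; "newtons" is the grip in N (left out, the last holds). Time passes only in rows, so rows that do not move let the fingers close. It gives the time, the measured TCP pose, the force and the opening at its end, in the units of the state.
- robot.observe(): the state, without advancing time (a new reading comes with each control period).
- robot.read_camera(name): name is "scene" or "top"; returns a dict with "img" (420x560x3 uint8, red, green, blue), "fx", "fy", "cx", "cy" (pixels), "T" (4x4, takes a point from camera to world coordinates). Camera axes: x right, y down, z forward; pixel columns grow to the right and rows downward; lengths in m; the calibration is good to about 2 mm. A picture is of the moment at which its call begins. There is no depth.
- robot.hand_in(): hands the job in, once; it reports no verdict.
Trained networks look in the newest picture that a camera, given by its name, has taken for a name from the list of things; names that differ only in an ending like _2 or _b are one class to them, and where a whole thing is asked for, a point or a joint stands for the part that bears it (a point fixed in the world has none). Each returns a list of dicts, best first, with "conf" (0 to 1); they miss things now and then, are a little off and sometimes report something else, mostly with a low value. They report only what shows in the picture. A call takes as long as a camera call. They do not tell look-alikes from the thing itself.
- robot.look_for(thing, camera): "rect" ([left, top, width, height] in pixels, round what is visible of it).
The state is a dict: "time": time; "qpos": joint angles; "qvel": joint speeds; "joint_efforts": joint torques, N m; "tool_pos": TCP position; "tool_rot": TCP orientation; "contact_force": force on the tool from outside, world axes, zero at the start; "torque": the same for the moment, N m; "opening": finger opening in m.
Only numpy, scipy, OpenCV 4.12 (cv2) and the standard library are available. Lean on these libraries where they do the work, as an engineer would, in place of code of your own. Each camera call takes 0.05 s, during which the arm holds its last target.

## Working session

There is one attempt and no reset: what is moved stays moved. The work goes in short steps, Python scripts to look and compute and a tool call to move; the robot and the scene stay as the last step left them, time stands still between calls to the robot, and variables do not carry over. Pictures are saved under pics/ and viewed, and the job is handed in when it is done.

Besides the shell and the picture viewer there is one more tool, called by a JSON object that holds its "op" and its "data", one argument or row to a line. move_arm: Moves the arm, as the interface text tells. Its arguments: {"type":"object","properties":{"increments":{"type":"array"},"newtons":{"type":"number"}},"required":["increments"]}

```bash
mkdir -p pics; python3 - <<'E'
from cell import robot
import cv2,numpy as np
s=robot.observe();print({k:np.round(v,3) for k,v in s.items()},robot.grasp_offset)
for n in("scene","top"):
    c=robot.read_camera(n);cv2.imwrite(f"pics/{n}0.png",c["img"][:,:,::-1]);print(n,c["fx"],c["fy"],c["cx"],c["cy"],np.round(c["T"],3).tolist())
    for t in["lower_adult_centre","lower_toothless_centre","lower_child_centre","articulator_adult","articulator_toothless","articulator_child","pad_top","spatula","wax_knife","brush"]:
        print(t,[(np.round(d["rect"]).tolist(),round(d["conf"],2)) for d in robot.look_for(t,n)][:4])
E
```

```text
{'time': np.float64(0.0), 'qpos': array([-1.29 ,  0.343,  1.525,  0.   ,  1.275, -0.146]), 'qvel': array([ 0.001,  0.001,  0.   ,  0.001, -0.   , -0.001]), 'joint_efforts': array([ 1.0000e-03, -4.3124e+01, -2.4422e+01,  7.2000e-02,  5.6000e-02,
       -0.0000e+00]), 'tool_pos': array([ 0.217, -0.477,  0.226]), 'tool_rot': array([-3.141e+00,  2.000e-03, -1.144e+00]), 'contact_force': array([-1.014,  0.637, -0.707]), 'torque': array([ 0.052, -0.031, -0.009]), 'opening': np.float64(0.091)} 0.0188
scene 382.899719299807 382.899719299807 278.0068699350154 209.7375635172494 [[-0.666, 0.596, -0.449, 0.895], [0.746, 0.537, -0.393, 0.382], [0.006, -0.596, -0.803, 0.849], [0.0, 0.0, 0.0, 1.0]]
lower_adult_centre [([306.0, 229.0, 26.0, 29.0], 0.56)]
lower_toothless_centre [([179.0, 136.0, 22.0, 22.0], 0.68)]
lower_child_centre [([225.0, 187.0, 22.0, 20.0], 0.85), ([136.0, 140.0, 77.0, 50.0], 0.6), ([236.0, 243.0, 17.0, 22.0], 0.5), ([264.0, 176.0, 15.0, 20.0], 0.48)]
articulator_adult [([184.0, 188.0, 77.0, 71.0], 0.82)]
articulator_toothless [([277.0, 238.0, 59.0, 74.0], 0.63)]
articulator_chi
[... 408 characters left out ...]
1, -0.997, 0.947], [0.0, 0.0, 0.0, 1.0]]
lower_adult_centre [([196.0, 207.0, 36.0, 28.0], 0.87)]
lower_toothless_centre [([412.0, 212.0, 29.0, 24.0], 0.57), ([93.0, 155.0, 54.0, 57.0], 0.48)]
lower_child_centre [([264.0, 155.0, 15.0, 20.0], 0.81), ([305.0, 243.0, 25.0, 21.0], 0.78), ([311.0, 196.0, 27.0, 17.0], 0.76)]
articulator_adult [([298.0, 131.0, 50.0, 97.0], 0.9)]
articulator_toothless [([182.0, 151.0, 55.0, 96.0], 0.98), ([94.0, 155.0, 53.0, 57.0], 0.62)]
articulator_child [([402.0, 141.0, 57.0, 104.0], 0.88)]
pad_top [([94.0, 158.0, 52.0, 56.0], 0.87)]
spatula [([373.0, 192.0, 8.0, 81.0], 0.57)]
wax_knife [([159.0, 203.0, 10.0, 66.0], 0.84)]
brush [([269.0, 192.0, 4.0, 73.0], 0.88)]
```

```bash
python3 - <<'E'
import cv2
a=cv2.imread("pics/top0.png");cv2.imwrite("pics/top0c.png",cv2.resize(a[120:290,80:480],None,fx=2,fy=2,interpolation=cv2.INTER_CUBIC))
a=cv2.imread("pics/scene0.png");cv2.imwrite("pics/scene0c.png",cv2.resize(a[120:390,120:420],None,fx=2.2,fy=2.2,interpolation=cv2.INTER_CUBIC))
E
```

```text
(no output)
```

View pics/top0c.png

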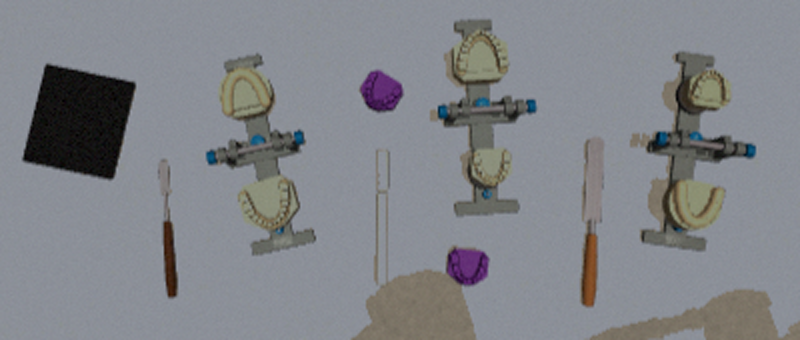

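View pics/scene0c.png

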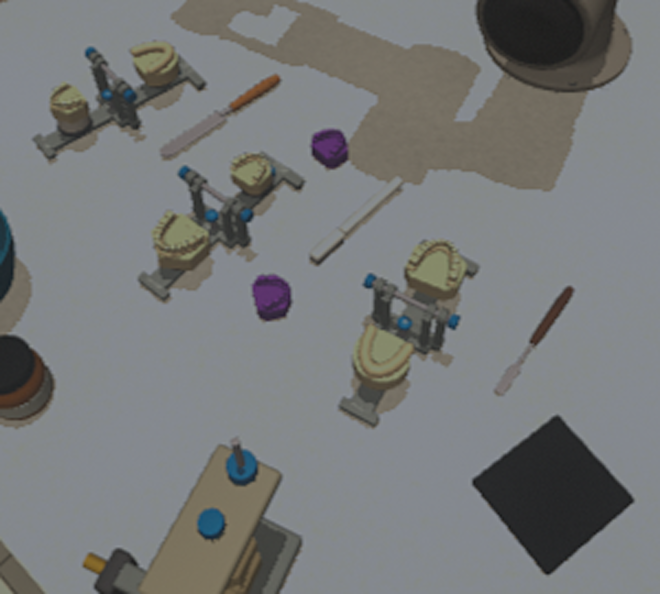

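```bash
cat >h.py <<'E'
import numpy as np,cv2
from cell import robot
def cam(n): 
    return robot.read_camera(n)
def back(c,u,v,z):
    d=c["T"][:3,:3]@np.array([(u-c["cx"])/c["fx"],(v-c["cy"])/c["fy"],1.]);o=c["T"][:3,3]
    return o+d*(z-o[2])/d[2]
def proj(c,p):
    q=c["T"][:3,:3].T@(np.array(p,float)-c["T"][:3,3]);return np.array([c["cx"]+c["fx"]*q[0]/q[2],c["cy"]+c["fy"]*q[1]/q[2]])
def crop(c,x,y,w,h,k,name):
    im=cv2.resize(c["img"][y:y+h,x:x+w,::-1],None,fx=k,fy=k,interpolation=cv2.INTER_CUBIC)
    im=np.clip(im.astype(float)*1.5,0,255).astype(np.uint8)
    for i in range(0,w,10): cv2.line(im,(i*k,0),(i*k,6),(0,0,255),1);cv2.putText(im,str(x+i),(i*k+1,15),0,.33,(0,0,255))
    for j in range(0,h,10): cv2.line(im,(0,j*k),(6,j*k),(0,0,255),1);cv2.putText(im,str(y+j),(8,j*k+4),0,.33,(0,0,255))
    cv2.imwrite(f"pics/{name}.png",im)
E
python3 - <<'E'
from h import *
c=cam("top")
crop(c,170,125,95,125,5,"tA");crop(c,290,125,70,125,5,"tB");crop(c,395,135,75,120,5,"tC")
for n,(u,v,z) in dict(padc=(119.5,186,.008),adult=(214,220,.05),child=(325,203,.05),tl=(426,222,.05),purp1=(312+0,253,.02),purp2=(271,165,.02),spat=(377,232,.01),brush=(271,228,.01),knife=(164,236,.01)).items():print(n,back(c,u,v,z).round(3))
E
```

```text
padc [0.544 0.358 0.008]
adult [0.459 0.127 0.05 ]
child [ 0.496 -0.124  0.05 ]
tl [ 0.451 -0.353  0.05 ]
purp1 [ 0.382 -0.096  0.02 ]
purp2 [ 0.59  -0.002  0.02 ]
spat [ 0.43  -0.251  0.01 ]
brush [ 0.441 -0.001  0.01 ]
knife [0.425 0.25  0.01 ]
```

View pics/tA.png

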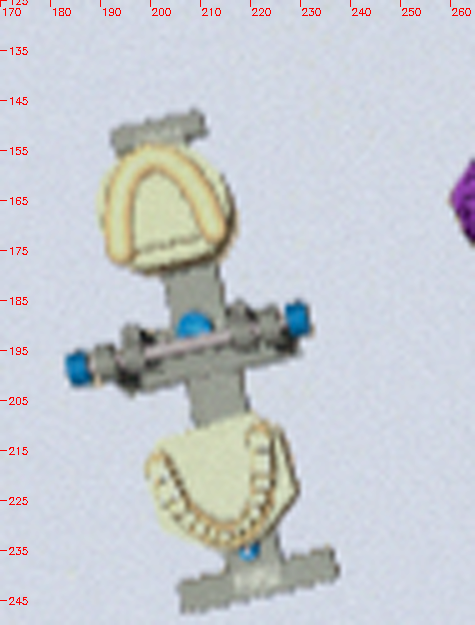

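View pics/tB.png

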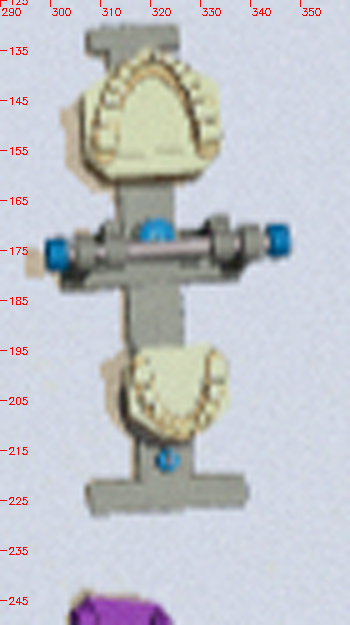

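View pics/tC.png

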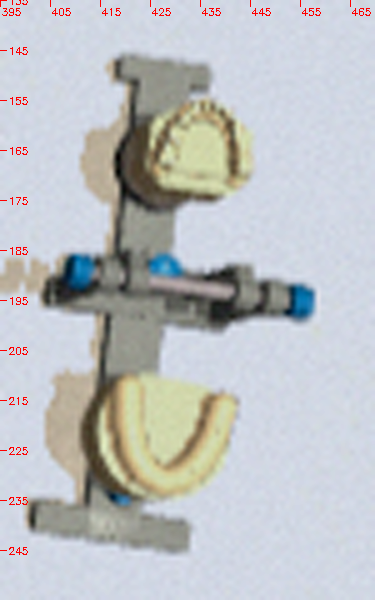

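```bash
python3 - <<'E'
from h import *
c=cam("top")
H=dict(A=((185,198.5),(228.5,189)),B=((301,175.5),(345,173)),C=((410.5,189),(455,195.3)))
F=dict(A=((205.4,247.4),(237.4,239.6)),B=((307.5,227.5),(339,225.5)),C=((401,240.5),(432.5,245)))
Bk=dict(A=((192.4,151.4),(211,147)),B=((307.5,130.5),(325.5,130.5)),C=((418,146),(437,149)))
for k in H:
    a,b=[back(c,*p,.072) for p in H[k]];d=b-a;yaw=np.arctan2(-d[0],-d[1])*-1
    # d along -y of artic: d=-(−sin,cos) 
    yaw=np.arctan2(d[0],-d[1]);m=(a+b)/2
    f=sum(back(c,*p,.01) for p in F[k])/2;g=sum(back(c,*p,.02) for p in Bk[k])/2
    e=g-f;fa,fb=[back(c,*p,.01) for p in F[k]];fd=fb-fa
    ex=np.array([np.cos(yaw),np.sin(yaw)])
    print(k,"yaw",yaw.round(3),"len",np.linalg.norm(d).round(3),"org",m[:2].round(4),"foot-line yaw",np.arctan2(e[1],e[0]).round(3),"L",np.linalg.norm(e[:2]).round(3),"footmid",((f+g)/2)[:2].round(4),"bar yaw",np.arctan2(fd[0],-fd[1]).round(3),"plate",(m[:2]-.065*ex).round(4),(((f+g)/2)[:2]-.065*ex).round(4))
E
```

```text
A yaw 0.21 len 0.098 org [0.516  0.1405] foot-line yaw 0.202 L 0.227 footmid [0.5172 0.1384] bar yaw 0.231 plate [0.4524 0.1269] [0.4537 0.1248]
B yaw 0.05 len 0.098 org [ 0.5578 -0.1177] foot-line yaw 0.059 L 0.228 footmid [ 0.5579 -0.1178] bar yaw 0.055 plate [ 0.4928 -0.121 ] [ 0.493  -0.1211]
C yaw -0.149 len 0.1 org [ 0.5159 -0.3613] foot-line yaw -0.13 L 0.227 footmid [ 0.5166 -0.3594] bar yaw -0.15 plate [ 0.4516 -0.3516] [ 0.4523 -0.3498]
```

```bash
python3 - <<'E'
from h import *
c=cam("top")
crop(c,194,202,42,36,14,"lA");crop(c,308,190,34,28,14,"lB");crop(c,408,206,40,34,14,"lC")
import cv2
ims=[cv2.imread(f"pics/l{k}.png") for k in "ABC"]
E
```

```text
(no output)
```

View pics/lA.png

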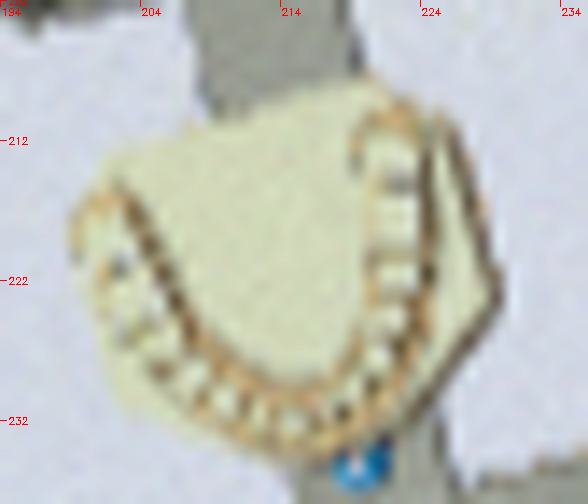

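View pics/lB.png

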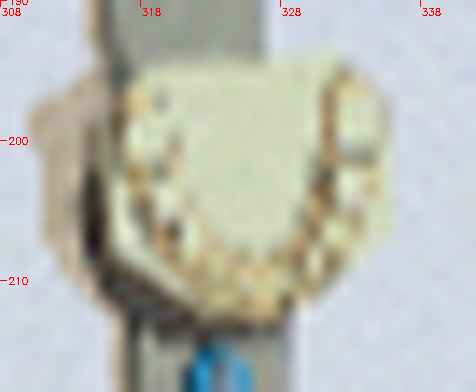

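View pics/lC.png

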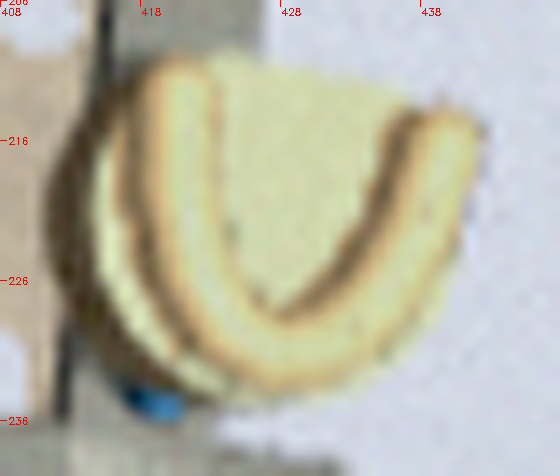

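```bash
python3 - <<'E'
from h import *
c=cam("top")
ex=lambda y:np.array([np.cos(y),np.sin(y)])
b=back(c,213,210.2,.058)[:2];print("adult from back",b-.0285*ex(.26), "corner mid",(back(c,229.7,222.7,.034)+back(c,202.5,230,.058))[:2]/2)
b=back(c,325.1,194.3,.054)[:2];print("child from back",b-.021*ex(.07))
l=back(c,411.2,221.4,.034);r=back(c,441.7,222,.056);f=back(c,426,234.7,.056);print("tl",l,r,f+[.03,0,0], "ridgetip",back(c,427.6,233.5,.06))
for n,x,y,z in(("A",.453,.126,.034),("B",.493,-.121,.034),("C",.452,-.351,.034)):print(n,proj(c,(x,y,z)))
E
```

```text
adult from back [0.45295778 0.12132253] corner mid [0.44485678 0.12283116]
child from back [ 0.49407764 -0.1255841 ]
tl [ 0.4531372  -0.32462467  0.034     ] [ 0.45009309 -0.38561703  0.056     ] [ 0.45181099 -0.34913602  0.056     ] ridgetip [ 0.42438888 -0.35125012  0.06      ]
A [215.62886023 222.98996907]
B [322.72903671 204.85318791]
C [422.61489561 221.80301296]
```

```bash
cat >>h.py <<'E'
def go(x,y,z,yaw=None,pos=None,yaw0=None):
    """print turn then shift totals in tool axes (mm)"""
    s=robot.observe();p=s["tool_pos"] if pos is None else np.array(pos);r=s["tool_rot"]
    y0=r[2] if yaw0 is None else yaw0
    w=0 if yaw is None else -((yaw-y0+np.pi)%(2*np.pi)-np.pi)
    yy=y0-w;d=np.array([x,y,z])-p
    t=np.array([np.cos(yy)*d[0]+np.sin(yy)*d[1],np.sin(yy)*d[0]-np.cos(yy)*d[1],-d[2]])*1000
    print("t%.2f"%s["time"],"pos",p.round(4),"rot",r.round(3),"open",round(float(s["opening"]),4),"q",s["qpos"].round(2)," TURN",round(w,3),"SHIFT",t.round(1),"F",s["contact_force"].round(1))
E
python3 -c "
from h import *
go(.45,-.3,.2,-1.31)
go(.453,.122,.15,pos=(.45,-.3,.2),yaw0=-1.31)"
```

```text
t1.30 pos [ 0.2174 -0.4779  0.2267] rot [ 3.142 -0.    -1.144] open 0.0921 q [-1.29  0.34  1.52  0.    1.28 -0.15]  TURN 0.166 SHIFT [-111.9 -270.6   26.7] F [0.2 0.6 0. ]
t1.30 pos [ 0.45 -0.3   0.2 ] rot [ 3.142 -0.    -1.144] open 0.0921 q [-1.29  0.34  1.52  0.    1.28 -0.15]  TURN 0 SHIFT [-407.  -111.7   50. ] F [0.2 0.6 0. ]
```

{"op": "move_arm", "data": {
  "increments": [
    [91.8,0,0,0,0,0,0.166],
    [91.8,-18,-45,4,0,0,0],
    [91.8,-18,-45,4,0,0,0],
    [91.8,-19,-45,4,0,0,0],
    [91.8,-19,-45,5,0,0,0],
    [91.8,-19,-45,5,0,0,0],
    [91.8,-19,-45,5,0,0,0],
    [91.8,-45,-12,5,0,0,0],
    [91.8,-45,-12,5,0,0,0],
    [91.8,-45,-12,5,0,0,0],
    [91.8,-45,-12,5,0,0,0],
    [91.8,-45,-12,5,0,0,0]
  ],
  "newtons": 20
}}

```text
time: 2.8
tool_pos: [0.4608, -0.0605, 0.1723]
tool_rot: [-3.139, -0.004, -1.323]
contact_force: [0.0, 0.4, -0.7]
opening: 0.0919
```

```bash
python3 -c "
from h import *
go(.453,.122,.15,-1.31)"
```

```text
t2.80 pos [ 0.4608 -0.0605  0.1723] rot [-3.139 -0.004 -1.323] open 0.0919 q [-0.29  0.29  1.77 -0.    1.08  1.03]  TURN -0.013 SHIFT [-178.3  -39.5   22.3] F [ 0.   0.4 -0.7]
```

{"op": "move_arm", "data": {
  "increments": [
    [91.8,-45,-10,5,0,0,-0.013],
    [91.8,-45,-10,5,0,0,0],
    [91.8,-45,-10,5,0,0,0],
    [91.8,-30,-8,5,0,0,0],
    [91.8,0,0,0,0,0,0]
  ]
}}

```text
time: 3.42
tool_pos: [0.4548, 0.1169, 0.1514]
tool_rot: [-3.137, -0.005, -1.305]
contact_force: [0.6, -0.7, -0.4]
opening: 0.0914
```

```bash
python3 -c "
from h import *
go(.453,.122,.037,-1.31)
c=cam('top');crop(c,160,130,120,130,4,'g1')"
```

```text
t3.42 pos [0.4548 0.1169 0.1514] rot [-3.137 -0.005 -1.305] open 0.0914 q [ 0.09  0.32  1.79 -0.    1.03  1.4 ]  TURN 0.005 SHIFT [ -5.4   0.4 114.4] F [ 0.6 -0.7 -0.4]
```

View pics/g1.png

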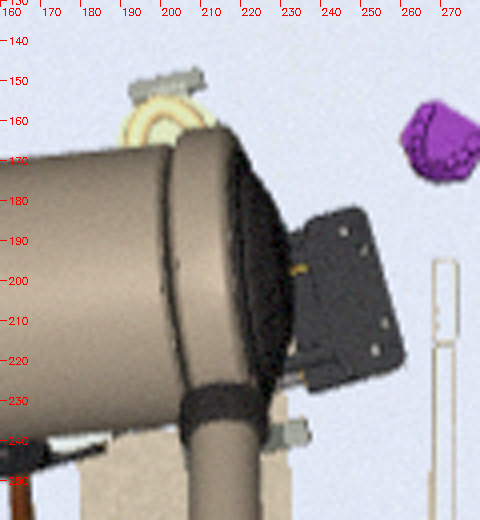

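{"op": "move_arm", "data": {
  "increments": [
    [91.8,-5,0,20,0,0,0],
    [91.8,0,0,25,0,0,0],
    [91.8,0,0,20,0,0,0],
    [91.8,0,0,0,0,0,0]
  ]
}}

```text
time: 3.98
tool_pos: [0.4559, 0.1166, 0.0864]
tool_rot: [-3.134, -0.007, -1.31]
contact_force: [-0.7, -0.9, 0.6]
opening: 0.0917
```

```bash
python3 -c "
from h import *
go(.453,.122,.037,-1.31)
c=cam('scene');crop(c,260,190,110,110,5,'g2')"
```

```text
t3.98 pos [0.4559 0.1166 0.0864] rot [-3.134 -0.007 -1.31 ] open 0.0917 q [ 0.09  0.41  1.86 -0.01  0.86  1.41]  TURN 0.0 SHIFT [-6.   1.5 49.4] F [-0.7 -0.9  0.6]
```

View pics/g2.png

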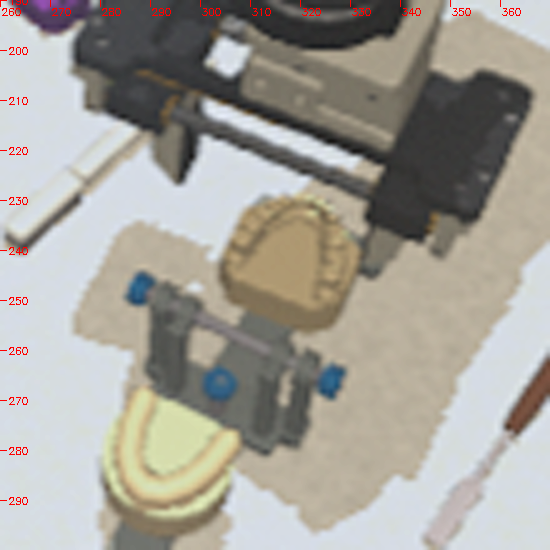

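```bash
cat >>h.py <<'E'
from scipy.spatial.transform import Rotation as Ro
_go=go
def go(x,y,z,yaw=None,pos=None,yaw0=None):
    _go(x,y,z,yaw,pos,yaw0)
    r=robot.observe()["tool_rot"];R=Ro.from_euler('xyz',r);D=Ro.from_euler('xyz',[np.pi,0,r[2] if yaw is None else yaw])
    print("   turnvec",(R.inv()*D).as_rotvec().round(3))
E
python3 -c "
from h import *
go(.453,.122,.037,-1.31)"
```

```text
t4.03 pos [0.4566 0.1167 0.0873] rot [-3.132 -0.007 -1.31 ] open 0.0914 q [ 0.09  0.41  1.86 -0.01  0.86  1.41]  TURN 0.0 SHIFT [-6.   2.2 50.3] F [-0.2 -0.1  0.2]
   turnvec [-0.009 -0.007  0.   ]
```

{"op": "move_arm", "data": {
  "increments": [
    [91.8,-3,0,4,-0.005,0.008,0],
    [91.8,-3,1,10,0,0,0],
    [91.8,-2,1,16,0,0,0],
    [91.8,0,0,14,0,0,0],
    [91.8,0,0,3,0,0,0],
    [91.8,0,0,0,0,0,0]
  ]
}}

```text
time: 4.78
tool_pos: [0.4548, 0.1238, 0.0406]
tool_rot: [-3.132, -0.017, -1.31]
contact_force: [-0.1, 0.2, -0.5]
opening: 0.0916
```

```bash
python3 -c "
from h import *
go(.453,.122,.037,-1.31)
c=cam('scene');crop(c,260,190,110,110,5,'g3')"
```

```text
t4.78 pos [0.4548 0.1238 0.0406] rot [-3.132 -0.017 -1.31 ] open 0.0916 q [ 0.11  0.49  1.91 -0.02  0.73  1.44]  TURN 0.0 SHIFT [1.3 2.2 3.6] F [-0.1  0.2 -0.5]
   turnvec [-0.01  -0.017  0.   ]
```

View pics/g3.png

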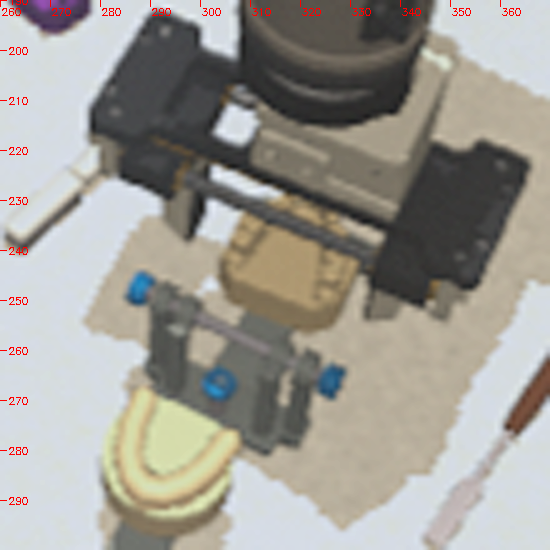

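{"op": "move_arm", "data": {
  "increments": [
    [91.8,0,2,3,-0.01,-0.017,0],
    [91.8,0,0,1,0,0,0],
    [91.8,0,0,0,0,0,0]
  ]
}}

```text
time: 5.2
tool_pos: [0.4536, 0.1232, 0.0374]
tool_rot: [-3.14, 0.001, -1.31]
contact_force: [1.2, 0.3, 0.3]
opening: 0.0918
```

```bash
python3 -c "
from h import *
go(.453,.122,.037,-1.31)"
```

```text
t5.20 pos [0.4536 0.1232 0.0374] rot [-3.14e+00  1.00e-03 -1.31e+00] open 0.0918 q [0.1  0.5  1.9  0.   0.74 1.41]  TURN -0.0 SHIFT [1.1 0.9 0.4] F [1.2 0.3 0.3]
   turnvec [-0.001  0.001 -0.   ]
```

{"op": "move_arm", "data": {
  "increments": [
    [75,0,0,0,0,0,0],
    [68,0,0,0,0,0,0],
    [62,0,0,0,0,0,0],
    [55,0,0,0,0,0,0],
    [50,0,0,0,0,0,0],
    [50,0,0,0,0,0,0],
    [50,0,0,0,0,0,0]
  ],
  "newtons": 20
}}

```text
time: 6.08
tool_pos: [0.4537, 0.1234, 0.0376]
tool_rot: [-3.14, 0.001, -1.31]
contact_force: [0.5, 1.1, 0.5]
opening: 0.0617
```

```bash
python3 -c "
from h import *
go(.453,.122,.14,-1.31)"
```

```text
t6.08 pos [0.4537 0.1234 0.0376] rot [-3.14e+00  1.00e-03 -1.31e+00] open 0.0617 q [0.1  0.5  1.9  0.   0.74 1.41]  TURN 0.0 SHIFT [   1.2    1.  -102.4] F [0.5 1.1 0.5]
   turnvec [-0.002  0.001  0.   ]
```

{"op": "move_arm", "data": {
  "increments": [
    [50,0,0,-4,0,0,0],
    [50,0,0,-10,0,0,0],
    [50,0,0,-20,0,0,0],
    [50,0,0,-25,0,0,0],
    [50,0,0,-25,0,0,0],
    [50,0,0,-18,0,0,0],
    [50,0,0,0,0,0,0]
  ]
}}

```text
time: 6.95
tool_pos: [0.4528, 0.123, 0.1451]
tool_rot: [-3.141, 0.001, -1.31]
contact_force: [-0.1, 0.5, -2.9]
opening: 0.0619
```

```bash
python3 -c "
from h import *
go(.544,.356,.12,-1.31)
c=cam('scene');crop(c,260,190,110,110,5,'g4')"
```

```text
t6.95 pos [0.4528 0.123  0.1451] rot [-3.141e+00  1.000e-03 -1.310e+00] open 0.0619 q [0.1  0.33 1.79 0.   1.02 1.41]  TURN 0.0 SHIFT [-201.6 -148.2   25.1] F [-0.1  0.5 -2.9]
   turnvec [-0.001  0.001  0.   ]
```

View pics/g4.png

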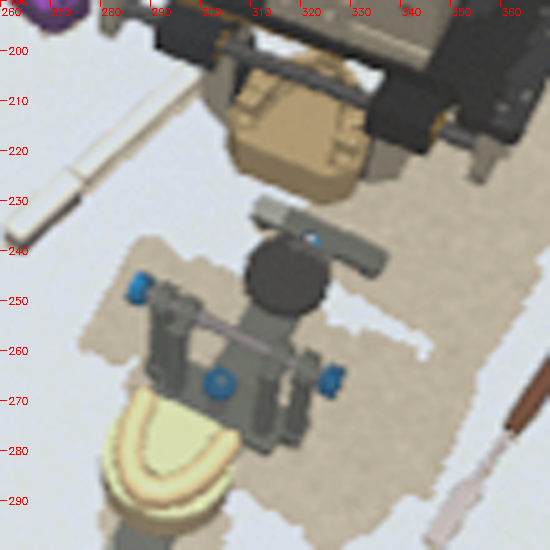

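{"op": "move_arm", "data": {
  "increments": [
    [50,-12,-9,0,0,0,0],
    [50,-25,-18,0,0,0,0],
    [50,-30,-22,0,0,0,0],
    [50,-30,-22,5,0,0,0],
    [50,-30,-22,5,0,0,0],
    [50,-30,-22,5,0,0,0],
    [50,-25,-18,5,0,0,0],
    [50,-12,-9,3,0,0,0],
    [50,0,0,0,0,0,0]
  ]
}}

```text
time: 8.12
tool_pos: [0.5379, 0.3606, 0.1086]
tool_rot: [3.126, 0.001, -1.31]
contact_force: [0.1, 0.1, -2.2]
opening: 0.0624
```

```bash
python3 -c "
from h import *
c=cam('scene');
print(proj(c,(.453,.126,.034)),proj(c,(.493,-.121,.034)),proj(c,(.544,.358,.008)))
go(.544,.356,.012,-1.31)
crop(c,300,240,130,140,4,'g5')"
```

```text
[317.43160081 243.77921525] [236.16722896 200.82122431] [373.75259561 336.66328681]
t8.18 pos [0.5377 0.3599 0.1087] rot [ 3.125e+00  1.000e-03 -1.310e+00] open 0.062 q [0.47 0.67 1.3  0.   1.18 1.78]  TURN -0.0 SHIFT [ 5.4 -5.1 96.7] F [-1.2  1.3 -2.4]
   turnvec [ 0.016  0.001 -0.   ]
```

View pics/g5.png

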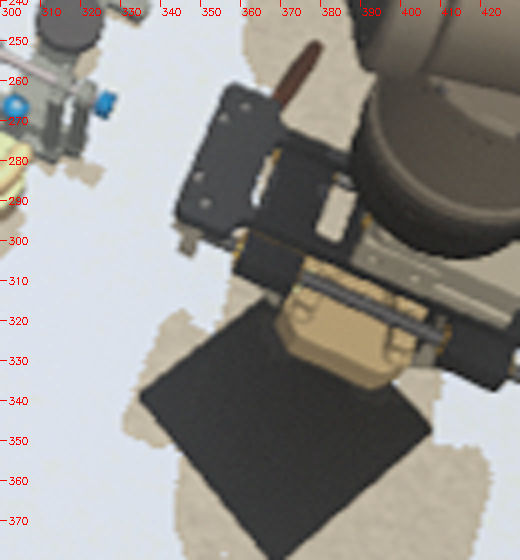

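```bash
python3 -c "
from h import *
c=cam('scene')
for p in((335.5,339),(369,380),(408,347),(369,312)):print(back(c,*p,.008).round(4))
c=cam('top')
import cv2
im=cv2.imread('pics/top0.png');m=(im.max(2)<45).astype(np.uint8);n,l,s,ce=cv2.connectedComponentsWithStats(m)
for i in range(1,n):
  if s[i,4]>500:
    print(s[i],ce[i],back(c,*ce[i],.008),cv2.minAreaRect(np.argwhere(l==i)[:,::-1].astype(np.float32)));b=cv2.boxPoints(cv2.minAreaRect(np.argwhere(l==i)[:,::-1].astype(np.float32)))
    for q in b:print(back(c,*q,.008).round(4))
"
```

```text
[0.6043 0.2983 0.008 ]
[0.626  0.4002 0.008 ]
[0.5134 0.4257 0.008 ]
[0.5036 0.3186 0.008 ]
[ 361   31   61   57 1005] [401.17313433  52.3681592 ] [ 0.86865067 -0.32292131  0.008     ] ((394.08770751953125, 55.217918395996094), (59.639305114746094, 46.912200927734375), 34.38034439086914)
[ 0.8556 -0.2125  0.008 ]
[ 0.9536 -0.28    0.008 ]
[ 0.8675 -0.3984  0.008 ]
[ 0.7707 -0.3303  0.008 ]
[309  37  26  28 571] [321.82311734  50.01926445] [ 0.87543716 -0.12872714  0.008     ] ((321.5, 50.5), (27.0, 25.0), 90.0)
[ 0.9085 -0.0979  0.008 ]
[ 0.9083 -0.1591  0.008 ]
[ 0.8401 -0.1578  0.008 ]
[ 0.8404 -0.0969  0.008 ]
[  0  39  21  60 630] [ 7.06349206 74.6015873 ] [0.81739618 0.63387771 0.008     ] ((3.049999237060547, 70.65000915527344), (61.98064422607422, 17.392528533935547), 71.56504821777344)
[0.8941 0.6902 0.008 ]
[0.9078 0.6509 0.008 ]
[0.761  0.5981 0.008 ]
[0.7477 0.637  0.008 ]
[  92  153   55   56 2242] [119.17082962 180.4206066 ] [0.55743643 0.35875382 0.008     ] ((119.15168762207031, 180.3426971435547), (45.871341705322266, 49.76890563964844), 12.994616508483887)
[0.5125 0.4239 0.008 ]
[0.6288 0.4001 0.008 ]
[0.6031 0.2932 0.008 ]
[0.4872 0.318  0.008 ]
[ 199  328  309   92 7194] [308.8558521  385.04795663] [ 0.07944421 -0.08542218  0.008     ] ((347.80950927734375, 400.4010009765625), (311.2788391113281, 76.77130889892578), 20.475156784057617)
[0.0894 0.1909 0.008 ]
[0.2517 0.1296 0.008 ]
[-0.0011 -0.5396  0.008 ]
[-0.1579 -0.4705  0.008 ]
[ 517  345   43   68 1796] [541.1798441 379.0863029] [ 0.08699795 -0.62331555  0.008     ] ((542.39306640625, 380.05487060546875), (64.54827880859375, 43.48835372924805), 81.25383758544922)
[ 0.1501 -0.568   0.008 ]
[ 0.1641 -0.6693  0.008 ]
[ 0.0201 -0.6835  0.008 ]
[ 0.0065 -0.5833  0.008 ]
```

```bash
python3 -c "
from h import *
go(.557,.357,.03,-1.31)"
```

```text
t8.28 pos [0.5382 0.3588 0.1099] rot [ 3.127e+00  1.000e-03 -1.311e+00] open 0.0617 q [0.47 0.67 1.3  0.   1.18 1.78]  TURN -0.001 SHIFT [  6.6 -17.7  79.9] F [-0.4 -0.7 -1.8]
   turnvec [ 0.015  0.001 -0.001]
```

{"op": "move_arm", "data": {
  "increments": [
    [50,2,-6,6,0.015,0,0],
    [50,3,-7,15,0,0,0],
    [50,2,-5,20,0,0,0],
    [50,0,0,20,0,0,0],
    [50,0,0,12,0,0,0],
    [50,0,0,5,0,0,0],
    [50,0,0,0,0,0,0]
  ]
}}

```text
time: 9.15
tool_pos: [0.5591, 0.3535, 0.0252]
tool_rot: [3.141, 0.0, -1.315]
contact_force: [0.2, -0.6, -1.5]
opening: 0.0616
```

```bash
python3 -c "
from h import *
go(.557,.357,.0115,-1.31)"
```

```text
t9.15 pos [0.5591 0.3535 0.0252] rot [ 3.141  0.    -1.315] open 0.0616 q [0.45 0.78 1.33 0.   1.02 1.76]  TURN -0.005 SHIFT [-3.9  1.2 13.7] F [ 0.2 -0.6 -1.5]
   turnvec [ 0.001  0.    -0.005]
```

{"op": "move_arm", "data": {
  "increments": [
    [50,0,0,4,0,0,0],
    [50,0,0,4,0,0,0],
    [50,0,0,3,0,0,0],
    [50,0,0,2,0,0,0],
    [50,0,0,1,0,0,0],
    [50,0,0,0,0,0,0]
  ]
}}

```text
time: 9.9
tool_pos: [0.5601, 0.3542, 0.0123]
tool_rot: [-3.139, 0.001, -1.315]
contact_force: [-0.0, -0.2, -2.8]
opening: 0.0621
```

{"op": "move_arm", "data": {
  "increments": [
    [50,0,0,1,0,0,0],
    [50,0,0,1,0,0,0],
    [50,0,0,0,0,0,0]
  ]
}}

```text
time: 10.28
tool_pos: [0.5604, 0.3543, 0.0118]
tool_rot: [-3.138, 0.001, -1.315]
contact_force: [-0.4, 0.6, -2.0]
opening: 0.0619
```

{"op": "move_arm", "data": {
  "increments": [
    [50,0,0,1.5,0,0,0],
    [50,0,0,0.5,0,0,0]
  ]
}}

```text
time: 10.52
tool_pos: [0.5605, 0.3544, 0.0116]
tool_rot: [-3.137, 0.001, -1.315]
contact_force: [-1.2, -0.8, 1.4]
opening: 0.0618
```

{"op": "move_arm", "data": {
  "increments": [
    [64,0,0,0,0,0,0],
    [72,0,0,0,0,0,0],
    [85,0,0,0,0,0,0],
    [91.8,0,0,0,0,0,0],
    [91.8,0,0,-5,0,0,0],
    [91.8,0,0,-20,0,0,0],
    [91.8,0,0,-35,0,0,0],
    [91.8,0,0,-40,0,0,0],
    [91.8,0,0,-20,0,0,0]
  ]
}}

```text
time: 11.65
tool_pos: [0.5604, 0.3543, 0.138]
tool_rot: [-3.136, 0.001, -1.315]
contact_force: [0.7, 0.2, -0.0]
opening: 0.0921
```

```bash
python3 -c "
from h import *
c=cam('scene');crop(c,300,240,130,140,4,'g6')
go(.453,-.1,.2,-1.76)
go(.452,-.354,.13,-1.76,pos=(.453,-.1,.2),yaw0=-1.76)"
```

```text
t11.70 pos [0.5613 0.3548 0.1406] rot [-3.132e+00  2.000e-03 -1.315e+00] open 0.092 q [0.45 0.66 1.23 0.   1.24 1.76]  TURN 0.445 SHIFT [467.   20.9 -59.4] F [ 0.9 -0.   2.8]
   turnvec [-0.009  0.004  0.445]
t11.70 pos [ 0.453 -0.1    0.2  ] rot [-3.132e+00  2.000e-03 -1.315e+00] open 0.092 q [0.45 0.66 1.23 0.   1.24 1.76]  TURN -0.0 SHIFT [249.7 -46.8  70. ] F [ 0.9 -0.   2.8]
   turnvec [-0.009  0.004  0.445]
```

View pics/g6.png

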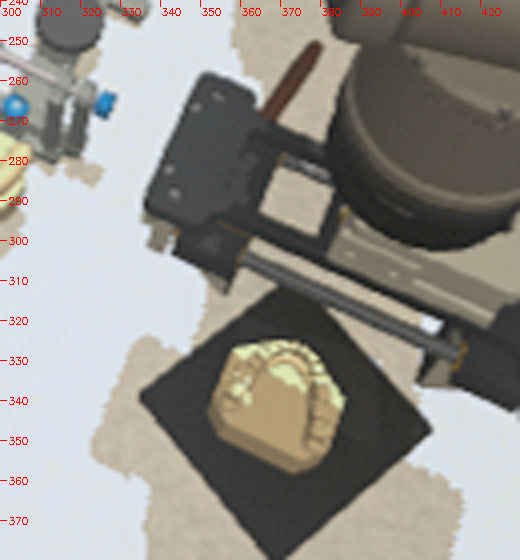

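{"op": "move_arm", "data": {
  "increments": [
    [91.8,0,0,-20,-0.009,0.004,0.148],
    [91.8,0,0,-20,0,0,0.148],
    [91.8,0,0,-10,0,0,0.148],
    [91.8,25,1,-5,0,0,0],
    [91.8,50,2,0,0,0,0],
    [91.8,60,2,0,0,0,0],
    [91.8,60,2,0,0,0,0],
    [91.8,60,2,0,0,0,0],
    [91.8,60,2,0,0,0,0],
    [91.8,60,2,0,0,0,0],
    [91.8,60,2,0,0,0,0]
  ]
}}

```text
time: 13.08
tool_pos: [0.4572, -0.0769, 0.2041]
tool_rot: [-3.127, 0.004, -1.766]
contact_force: [0.9, 0.7, 0.1]
opening: 0.0918
```

```bash
python3 -c "
from h import *
go(.452,-.354,.13,-1.76)"
```

```text
t13.07 pos [ 0.4572 -0.0769  0.2041] rot [-3.127  0.004 -1.766] open 0.0918 q [-0.34  0.24  1.73  0.01  1.15  1.43]  TURN -0.006 SHIFT [273.2 -47.   74.1] F [0.9 0.7 0.1]
   turnvec [-0.015  0.004 -0.006]
```

{"op": "move_arm", "data": {
  "increments": [
    [91.8,50,-8,5,-0.015,0.004,-0.006],
    [91.8,50,-8,5,0,0,0],
    [91.8,50,-8,10,0,0,0],
    [91.8,50,-8,10,0,0,0],
    [91.8,40,-8,10,0,0,0],
    [91.8,18,-5,10,0,0,0],
    [91.8,0,0,0,0,0,0]
  ]
}}

```text
time: 13.95
tool_pos: [0.4499, -0.3509, 0.1575]
tool_rot: [-3.135, -0.003, -1.766]
contact_force: [0.5, 0.1, 0.3]
opening: 0.0915
```

```bash
python3 -c "
from h import *
go(.452,-.354,.08,-1.76)
c=cam('top');crop(c,190,195,50,55,10,'g7')"
```

```text
t13.95 pos [ 0.4499 -0.3509  0.1575] rot [-3.135e+00 -3.000e-03 -1.766e+00] open 0.0915 q [-0.8   0.48  1.5   0.    1.15  0.97]  TURN -0.006 SHIFT [ 2.7 -2.7 77.5] F [0.5 0.1 0.3]
   turnvec [-0.007 -0.003 -0.006]
```

View pics/g7.png

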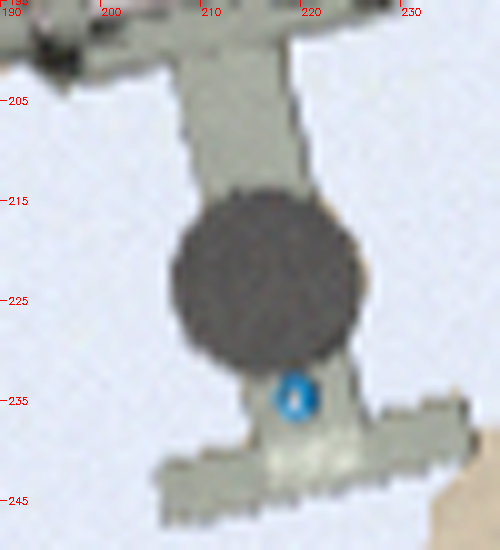

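{"op": "move_arm", "data": {
  "increments": [
    [91.8,2,-2,10,-0.007,0,-0.006],
    [91.8,1,-1,25,0,0,0],
    [91.8,0,0,25,0,0,0],
    [91.8,0,0,12,0,0,0],
    [91.8,0,0,0,0,0,0]
  ]
}}

```text
time: 14.62
tool_pos: [0.4552, -0.3486, 0.0856]
tool_rot: [-3.14, -0.004, -1.751]
contact_force: [0.2, 0.5, 1.0]
opening: 0.0917
```

```bash
python3 -c "
from h import *
go(.452,-.354,.036,-1.76)
c=cam('scene');crop(c,120,100,110,110,5,'g8')"
```

```text
t14.62 pos [ 0.4552 -0.3486  0.0856] rot [-3.14  -0.004 -1.751] open 0.0917 q [-0.79  0.57  1.57 -0.    0.99  0.97]  TURN 0.009 SHIFT [ 5.9  2.1 49.6] F [0.2 0.5 1. ]
   turnvec [-0.001 -0.004  0.009]
```

View pics/g8.png

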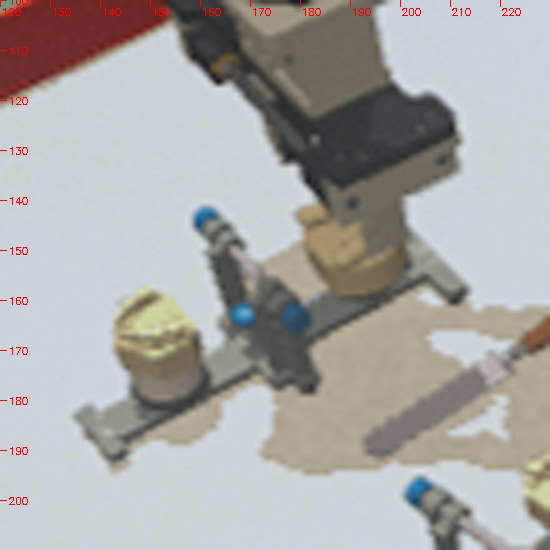

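{"op": "move_arm", "data": {
  "increments": [
    [91.8,2,1,5,0,0.004,0.009],
    [91.8,2,1,15,0,0,0],
    [91.8,2,0,18,0,0,0],
    [91.8,0,0,9,0,0,0],
    [91.8,0,0,3,0,0,0],
    [91.8,0,0,1,0,0,0],
    [91.8,0,0,0,0,0,0]
  ]
}}

```text
time: 15.55
tool_pos: [0.4533, -0.3566, 0.0347]
tool_rot: [-3.135, -0.011, -1.761]
contact_force: [-0.3, 0.1, 0.8]
opening: 0.0916
```

```bash
python3 -c "
from h import *
go(.452,-.354,.034,-1.76)
c=cam('scene');crop(c,120,100,110,110,5,'g9')"
```

```text
t15.55 pos [ 0.4533 -0.3566  0.0347] rot [-3.135 -0.011 -1.761] open 0.0916 q [-0.8   0.64  1.61 -0.01  0.88  0.97]  TURN -0.001 SHIFT [-2.3  1.7  0.7] F [-0.3  0.1  0.8]
   turnvec [-0.006 -0.011 -0.001]
```

View pics/g9.png

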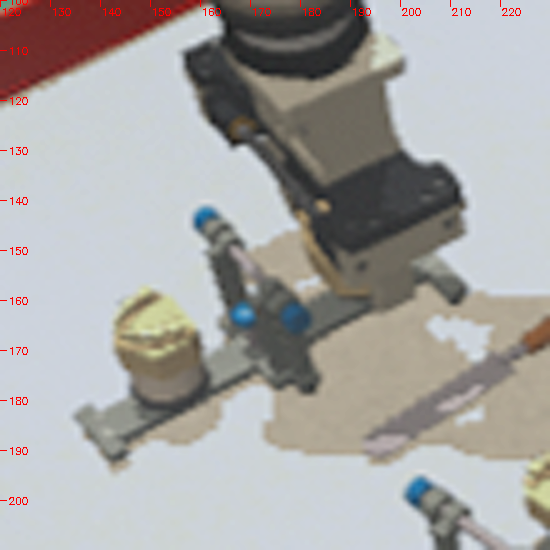

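Level the tool and close.

{"op": "move_arm", "data": {
  "increments": [
    [91.8,-1,1.5,0,-0.006,-0.011,0],
    [91.8,0,0,0,0,0,0],
    [75,0,0,0,0,0,0],
    [66,0,0,0,0,0,0],
    [60,0,0,0,0,0,0],
    [52,0,0,0,0,0,0],
    [48,0,0,0,0,0,0],
    [48,0,0,0,0,0,0],
    [48,0,0,0,0,0,0]
  ],
  "newtons": 20
}}

```text
time: 16.73
tool_pos: [0.4524, -0.3554, 0.0357]
tool_rot: [-3.14, -0.001, -1.761]
contact_force: [-0.4, -0.0, 0.3]
opening: 0.0588
```

{"op": "move_arm", "data": {
  "increments": [
    [48,0,0,-3,0,0,0],
    [48,0,0,-6,0,0,0],
    [48,0,0,-12,0,0,0],
    [48,0,0,-20,0,0,0],
    [48,0,0,-20,0,0,0],
    [48,0,0,-20,0,0,0],
    [48,0,0,-20,0,0,0],
    [48,0,0,-14,0,0,0],
    [48,0,0,0,0,0,0]
  ]
}}

```text
time: 17.85
tool_pos: [0.4524, -0.3556, 0.1592]
tool_rot: [-3.138, -0.003, -1.76]
contact_force: [-0.0, -0.5, -1.6]
opening: 0.0591
```

```bash
python3 -c "
from h import *
go(.4535,.124,.15,-1.362)
c=cam('scene');crop(c,120,70,120,120,5,'g10')
c=cam('top');crop(c,380,180,90,80,6,'g10t')"
```

```text
t17.85 pos [ 0.4524 -0.3556  0.1592] rot [-3.138e+00 -3.000e-03 -1.760e+00] open 0.0591 q [-0.8   0.49  1.49  0.    1.16  0.96]  TURN -0.398 SHIFT [-469.  -100.5    9.2] F [-0.  -0.5 -1.6]
   turnvec [-0.003 -0.003 -0.398]
```

View pics/g10.png

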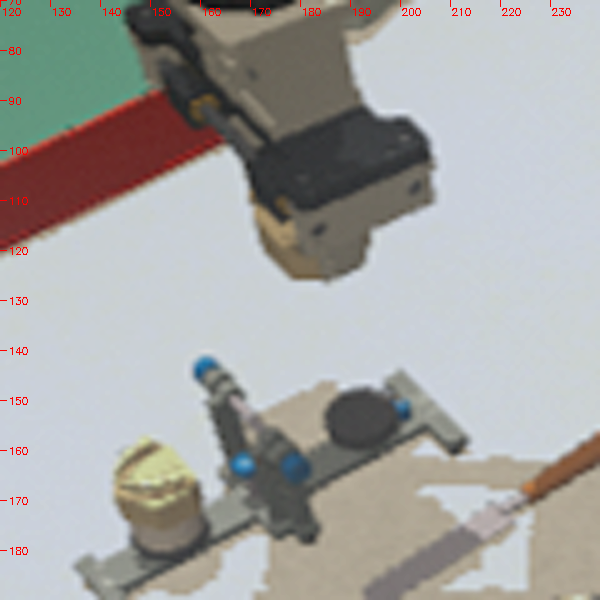

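View pics/g10t.png

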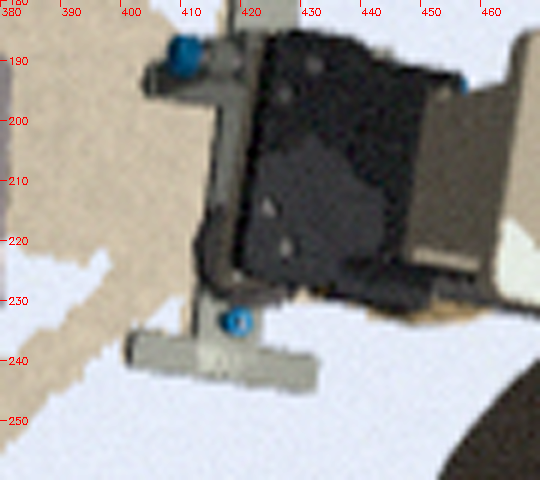

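{"op": "move_arm", "data": {
  "increments": [
    [48,0,0,0,-0.003,-0.003,-0.1],
    [48,0,0,0,0,0,-0.1],
    [48,0,0,0,0,0,-0.1],
    [48,0,0,0,0,0,-0.098],
    [48,-15,-3,0,0,0,0],
    [48,-30,-6,0,0,0,0],
    [48,-40,-9,0,0,0,0],
    [48,-40,-9,0,0,0,0],
    [48,-40,-9,0,0,0,0],
    [48,-40,-9,0,0,0,0],
    [48,-40,-9,0,0,0,0],
    [48,-40,-9,0,0,0,0]
  ]
}}

```text
time: 19.45
tool_pos: [0.4465, -0.0472, 0.1514]
tool_rot: [3.129, 0.019, -1.372]
contact_force: [-0.6, -0.5, -1.3]
opening: 0.0592
```

```bash
python3 -c "
from h import *
go(.4535,.124,.13,-1.362)
"
```

```text
t19.45 pos [ 0.4465 -0.0472  0.1514] rot [ 3.129  0.019 -1.372] open 0.0592 q [-0.28  0.3   1.82  0.01  1.04  1.08]  TURN -0.01 SHIFT [-166.   -42.3   21.4] F [-0.6 -0.5 -1.3]
   turnvec [ 0.012  0.019 -0.01 ]
```

{"op": "move_arm", "data": {
  "increments": [
    [48,-38,-9,0,0.012,0.019,-0.01],
    [48,-38,-9,0,0,0,0],
    [48,-38,-9,3,0,0,0],
    [48,-28,-8,5,0,0,0],
    [48,-14,-4,6,0,0,0],
    [48,0,0,0,0,0,0]
  ]
}}

```text
time: 20.2
tool_pos: [0.4466, 0.1243, 0.1356]
tool_rot: [3.137, 0.001, -1.368]
contact_force: [-0.0, -0.4, -0.8]
opening: 0.0587
```

```bash
python3 -c "
from h import *
go(.4535,.124,.06,-1.362)
c=cam('scene');crop(c,250,170,120,110,5,'g11')
c=cam('top');crop(c,400,205,50,45,12,'pC');"
```

```text
t20.20 pos [0.4466 0.1243 0.1356] rot [ 3.137e+00  1.000e-03 -1.368e+00] open 0.0587 q [0.11 0.34 1.82 0.   1.   1.47]  TURN -0.006 SHIFT [ 1.7 -6.7 75.6] F [-0.  -0.4 -0.8]
   turnvec [ 0.005  0.002 -0.006]
```

View pics/g11.png

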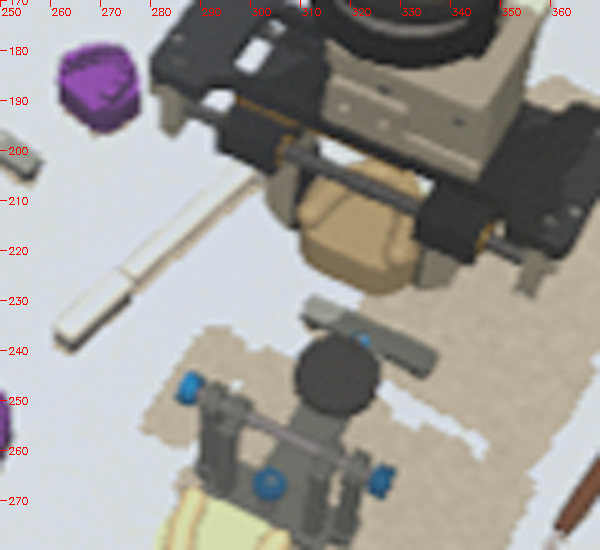

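View pics/pC.png

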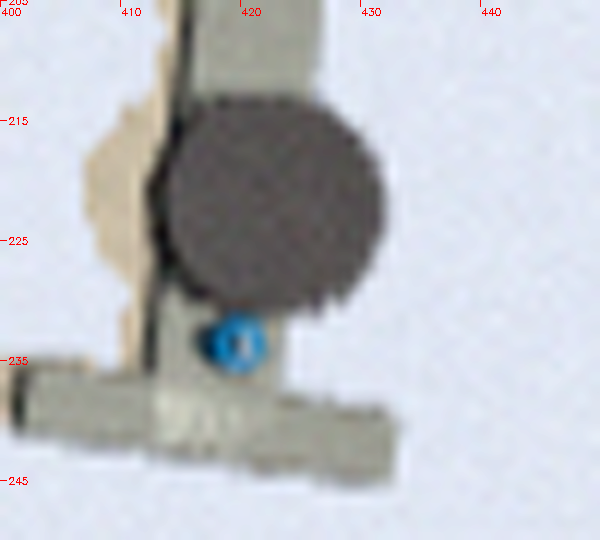

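{"op": "move_arm", "data": {
  "increments": [
    [48,1,-3,5,0.005,0.002,-0.006],
    [48,1,-3,15,0,0,0],
    [48,0,-1,20,0,0,0],
    [48,0,0,20,0,0,0],
    [48,0,0,14,0,0,0],
    [48,0,0,6,0,0,0],
    [48,0,0,0,0,0,0]
  ]
}}

```text
time: 21.18
tool_pos: [0.4557, 0.1179, 0.05]
tool_rot: [-3.141, -0.001, -1.371]
contact_force: [0.6, -0.2, -1.4]
opening: 0.0593
```

```bash
python3 -c "
from h import *
go(.4535,.124,.035,-1.362)"
```

```text
t21.18 pos [0.4557 0.1179 0.05  ] rot [-3.141e+00 -1.000e-03 -1.371e+00] open 0.0593 q [ 0.09  0.48  1.89 -0.    0.77  1.46]  TURN -0.009 SHIFT [-6.4  0.9 15. ] F [ 0.6 -0.2 -1.4]
   turnvec [-0.    -0.001 -0.009]
```

{"op": "move_arm", "data": {
  "increments": [
    [48,-3,0,0,0,0,-0.009],
    [48,-3,0,0,0,0,0],
    [48,-2,0,2,0,0,0],
    [48,0,0,4,0,0,0],
    [48,0,0,3,0,0,0],
    [48,0,0,0,0,0,0]
  ]
}}

```text
time: 21.92
tool_pos: [0.455, 0.1265, 0.0417]
tool_rot: [-3.138, -0.002, -1.361]
contact_force: [-0.1, 1.2, -0.9]
opening: 0.059
```

```bash
python3 -c "
from h import *
go(.4535,.124,.035,-1.362)"
```

```text
t21.93 pos [0.455  0.1265 0.0417] rot [-3.138e+00 -2.000e-03 -1.361e+00] open 0.059 q [ 0.11  0.49  1.9  -0.    0.75  1.47]  TURN 0.001 SHIFT [2.2 2.  6.7] F [-0.1  1.2 -0.9]
   turnvec [-0.003 -0.002  0.001]
```

{"op": "move_arm", "data": {
  "increments": [
    [48,1.5,2,2,-0.003,-0.002,0],
    [48,0,0,2,0,0,0],
    [48,0,0,2,0,0,0],
    [48,0,0,0.5,0,0,0],
    [48,0,0,0,0,0,0]
  ]
}}

```text
time: 22.55
tool_pos: [0.4535, 0.1244, 0.0358]
tool_rot: [-3.141, 0.0, -1.361]
contact_force: [0.0, -0.1, -0.4]
opening: 0.0589
```

{"op": "move_arm", "data": {
  "increments": [
    [48,0,0,1,0,0,0],
    [48,0,0,0.5,0,0,0]
  ]
}}

```text
time: 22.8
tool_pos: [0.4535, 0.1244, 0.0356]
tool_rot: [-3.14, 0.0, -1.361]
contact_force: [-2.7, -0.3, 5.4]
opening: 0.0592
```

Contact. Release and rise, then look.

{"op": "move_arm", "data": {
  "increments": [
    [62,0,0,0,0,0,0],
    [70,0,0,0,0,0,0],
    [82,0,0,0,0,0,0],
    [91.8,0,0,0,0,0,0],
    [91.8,0,0,-5,0,0,0],
    [91.8,0,0,-20,0,0,0],
    [91.8,0,0,-35,0,0,0],
    [91.8,0,0,-40,0,0,0],
    [91.8,0,0,-20,0,0,0],
    [91.8,0,0,-10,0,0,0]
  ]
}}

```text
time: 24.05
tool_pos: [0.4529, 0.1242, 0.1697]
tool_rot: [3.141, 0.0, -1.361]
contact_force: [0.7, 0.1, 0.2]
opening: 0.0918
```

```bash
python3 -c "
from h import *
go(.494,-.125,.14,-1.501)
c=cam('scene');crop(c,250,170,120,110,5,'g12')"
```

```text
t24.05 pos [0.4529 0.1242 0.1697] rot [ 3.141  0.    -1.361] open 0.0918 q [0.1  0.3  1.76 0.   1.08 1.47]  TURN 0.14 SHIFT [251.5 -23.6  29.7] F [0.7 0.1 0.2]
   turnvec [0.   0.   0.14]
```

View pics/g12.png

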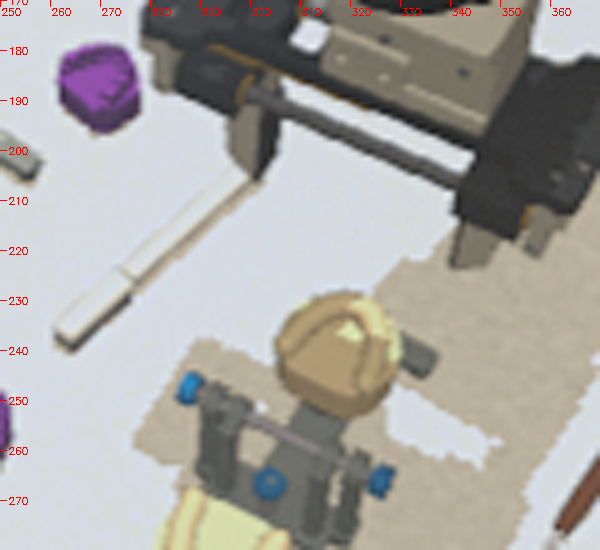

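{"op": "move_arm", "data": {
  "increments": [
    [91.8,0,0,0,0,0,0.14],
    [91.8,25,-2,0,0,0,0],
    [91.8,45,-4,0,0,0,0],
    [91.8,50,-5,3,0,0,0],
    [91.8,50,-5,5,0,0,0],
    [91.8,45,-4,5,0,0,0],
    [91.8,25,-3,5,0,0,0],
    [91.8,5,0,5,0,0,0],
    [91.8,0,0,0,0,0,0]
  ]
}}

```text
time: 25.22
tool_pos: [0.4903, -0.1242, 0.1398]
tool_rot: [3.133, 0.005, -1.504]
contact_force: [0.1, -0.4, 0.1]
opening: 0.0917
```

```bash
python3 -c "
from h import *
go(.494,-.125,.08,-1.501)
c=cam('top');crop(c,190,195,55,55,10,'g13');c=cam('scene');crop(c,170,130,120,110,5,'g14')"
```

```text
t25.23 pos [ 0.4903 -0.1242  0.1398] rot [ 3.133  0.005 -1.504] open 0.0917 q [-0.4   0.4   1.69  0.    1.05  1.1 ]  TURN -0.003 SHIFT [ 1.  -3.7 59.8] F [ 0.1 -0.4  0.1]
   turnvec [ 0.009  0.005 -0.003]
```

View pics/g13.png

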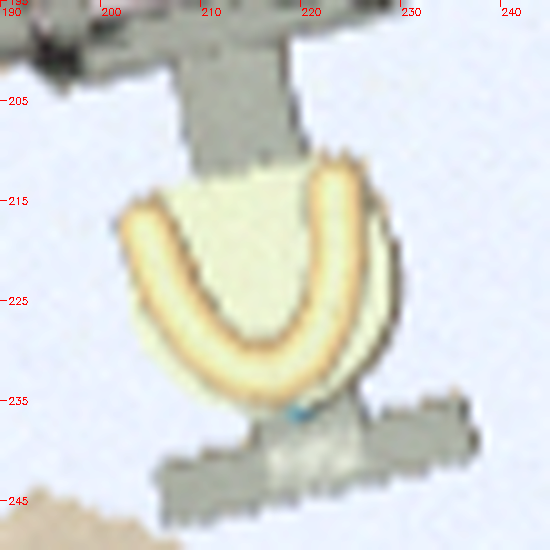

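View pics/g14.png

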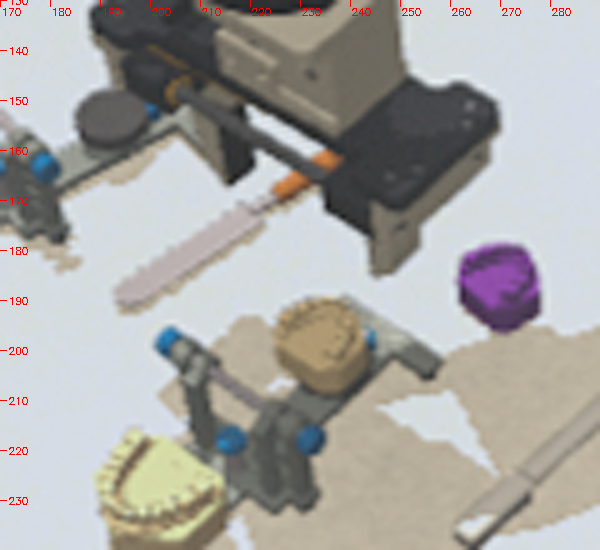

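```bash
python3 -c "
from h import *
c=cam('top');print(back(c,229.3,222.5,.034)+[0,.03,0],back(c,215.8,235.3,.056)+[.03,0,0],back(c,202.6,226,.056)-[0,.03,0], back(c,216.3,222.6,.034))"
```

```text
[0.45388117 0.12461862 0.034     ] [0.45427673 0.12253792 0.056     ] [0.445328   0.12211842 0.056     ] [0.45388494 0.12446159 0.034     ]
```

{"op": "move_arm", "data": {
  "increments": [
    [91.8,1,-2,5,0.009,0.005,-0.003],
    [91.8,0,-2,20,0,0,0],
    [91.8,0,-1,25,0,0,0],
    [91.8,0,0,25,0,0,0],
    [91.8,0,0,15,0,0,0],
    [91.8,0,0,5,0,0,0],
    [91.8,0,0,0,0,0,0]
  ]
}}

```text
time: 26.25
tool_pos: [0.4981, -0.1204, 0.0443]
tool_rot: [-3.133, -0.004, -1.492]
contact_force: [-0.6, -0.4, -0.3]
opening: 0.092
```

```bash
python3 -c "
from h import *
go(.494,-.125,.034,-1.501)
c=cam('scene');crop(c,170,130,120,110,5,'g15')"
```

```text
t26.25 pos [ 0.4981 -0.1204  0.0443] rot [-3.133 -0.004 -1.492] open 0.092 q [-0.39  0.54  1.79  0.    0.8   1.1 ]  TURN 0.009 SHIFT [ 4.3  4.4 10.3] F [-0.6 -0.4 -0.3]
   turnvec [-0.008 -0.004  0.009]
```

View pics/g15.png

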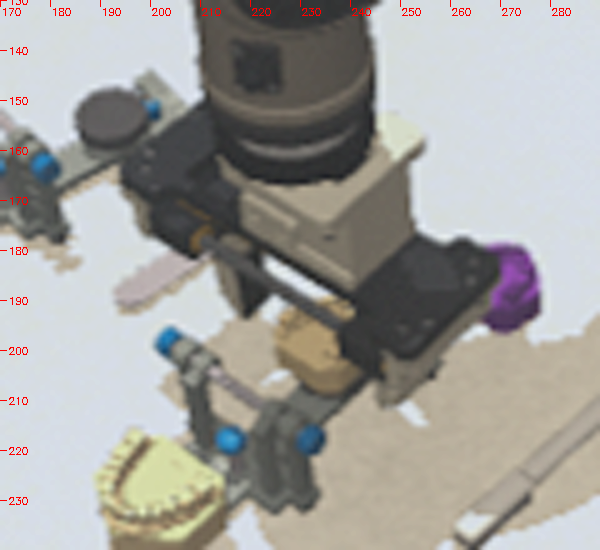

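Toothless placing checks within about 1 mm. Child: final approach and close.

{"op": "move_arm", "data": {
  "increments": [
    [91.8,2,2,3,-0.008,-0.004,0.009],
    [91.8,2,2,4,0,0,0],
    [91.8,0,0,2,0,0,0],
    [91.8,0,0,1,0,0,0],
    [91.8,0,0,0,0,0,0]
  ]
}}

```text
time: 26.92
tool_pos: [0.4953, -0.1255, 0.0354]
tool_rot: [-3.138, -0.001, -1.502]
contact_force: [0.5, -0.0, 0.3]
opening: 0.0915
```

```bash
python3 -c "
from h import *
go(.494,-.125,.034,-1.501)"
```

```text
t26.93 pos [ 0.4953 -0.1255  0.0354] rot [-3.138e+00 -1.000e-03 -1.502e+00] open 0.0915 q [-0.4   0.55  1.79  0.    0.79  1.1 ]  TURN -0.001 SHIFT [-0.6  1.3  1.4] F [ 0.5 -0.   0.3]
   turnvec [-0.003 -0.001 -0.001]
```

{"op": "move_arm", "data": {
  "increments": [
    [85,-0.5,1,1.5,-0.003,0,0],
    [70,0,0,0.5,0,0,0],
    [60,0,0,0,0,0,0],
    [52,0,0,0,0,0,0],
    [46,0,0,0,0,0,0],
    [40,0,0,0,0,0,0],
    [35,0,0,0,0,0,0],
    [35,0,0,0,0,0,0],
    [35,0,0,0,0,0,0]
  ],
  "newtons": 15
}}

```text
time: 28.05
tool_pos: [0.4942, -0.1236, 0.0342]
tool_rot: [-3.141, 0.001, -1.502]
contact_force: [-0.4, 1.3, 0.3]
opening: 0.0461
```

Opening 46.1 mm, the child's width. Lift.

{"op": "move_arm", "data": {
  "increments": [
    [35,0,0,-3,0,0,0],
    [35,0,0,-6,0,0,0],
    [35,0,0,-12,0,0,0],
    [35,0,0,-20,0,0,0],
    [35,0,0,-20,0,0,0],
    [35,0,0,-20,0,0,0],
    [35,0,0,-16,0,0,0],
    [35,0,0,-8,0,0,0],
    [35,0,0,0,0,0,0]
  ]
}}

```text
time: 29.18
tool_pos: [0.4944, -0.1242, 0.147]
tool_rot: [-3.139, -0.001, -1.502]
contact_force: [1.0, 0.5, -1.3]
opening: 0.0457
```

```bash
python3 -c "
from h import *
go(.453,-.3505,.14,-1.716)
c=cam('scene');crop(c,170,130,120,110,5,'g16')"
```

```text
t29.18 pos [ 0.4944 -0.1242  0.147 ] rot [-3.139e+00 -1.000e-03 -1.502e+00] open 0.0457 q [-0.4   0.39  1.69  0.    1.06  1.11]  TURN 0.214 SHIFT [229.9   8.2   7. ] F [ 1.   0.5 -1.3]
   turnvec [-0.003 -0.001  0.214]
```

View pics/g16.png

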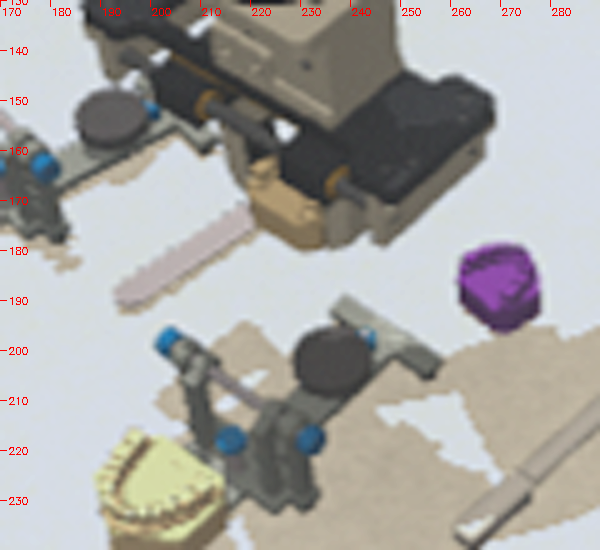

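{"op": "move_arm", "data": {
  "increments": [
    [35,0,0,0,-0.003,0,0.107],
    [35,0,0,0,0,0,0.107],
    [35,15,1,0,0,0,0],
    [35,30,1,0,0,0,0],
    [35,35,1,0,0,0,0],
    [35,35,1,0,0,0,0],
    [35,35,1,0,0,0,0],
    [35,35,1,0,0,0,0],
    [35,25,1,0,0,0,0],
    [35,12,1,0,0,0,0],
    [35,0,0,0,0,0,0]
  ]
}}

```text
time: 30.6
tool_pos: [0.447, -0.3541, 0.1399]
tool_rot: [3.13, 0.003, -1.704]
contact_force: [-0.3, 0.2, -1.7]
opening: 0.046
```

```bash
python3 -c "
from h import *
go(.453,-.3505,.06,-1.716)
c=cam('top');crop(c,298,185,55,45,10,'pB');"
```

```text
t30.60 pos [ 0.447  -0.3541  0.1399] rot [ 3.130e+00  3.000e-03 -1.704e+00] open 0.046 q [-0.8   0.51  1.51 -0.01  1.13  0.9 ]  TURN 0.012 SHIFT [-4.4 -5.4 79.9] F [-0.3  0.2 -1.7]
   turnvec [0.012 0.003 0.012]
```

View pics/pB.png

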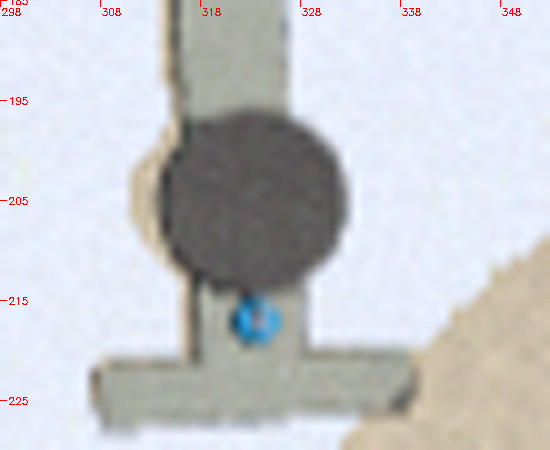

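{"op": "move_arm", "data": {
  "increments": [
    [35,-2,-2,5,0.012,0.003,0.012],
    [35,-2,-2,15,0,0,0],
    [35,-1,-2,20,0,0,0],
    [35,0,0,20,0,0,0],
    [35,0,0,14,0,0,0],
    [35,0,0,6,0,0,0],
    [35,0,0,0,0,0,0]
  ]
}}

```text
time: 31.52
tool_pos: [0.4553, -0.3434, 0.0542]
tool_rot: [3.141, 0.002, -1.709]
contact_force: [-1.1, 0.2, -0.7]
opening: 0.0458
```

```bash
python3 -c "
from h import *
go(.453,-.3505,.034,-1.716)"
```

```text
t31.52 pos [ 0.4553 -0.3434  0.0542] rot [ 3.141e+00  2.000e-03 -1.709e+00] open 0.0458 q [-0.78  0.61  1.6   0.    0.93  0.93]  TURN 0.007 SHIFT [ 7.3  1.3 20.2] F [-1.1  0.2 -0.7]
   turnvec [0.001 0.002 0.007]
```

{"op": "move_arm", "data": {
  "increments": [
    [35,3,0,3,0,0.002,0.007],
    [35,3,1,4,0,0,0],
    [35,1,0,4,0,0,0],
    [35,0,0,3,0,0,0],
    [35,0,0,2,0,0,0],
    [35,0,0,0,0,0,0]
  ]
}}

```text
time: 32.28
tool_pos: [0.4538, -0.3518, 0.0387]
tool_rot: [-3.14, -0.002, -1.717]
contact_force: [-0.5, 0.2, -0.3]
opening: 0.0461
```

```bash
python3 -c "
from h import *
go(.453,-.3505,.034,-1.716)"
```

```text
t32.27 pos [ 0.4538 -0.3518  0.0387] rot [-3.140e+00 -2.000e-03 -1.717e+00] open 0.0461 q [-0.79  0.64  1.61 -0.    0.89  0.93]  TURN -0.001 SHIFT [-1.1  1.   4.7] F [-0.5  0.2 -0.3]
   turnvec [-0.002 -0.002 -0.001]
```

{"op": "move_arm", "data": {
  "increments": [
    [35,-1,1,2,0,0,0],
    [35,0,0,1.5,0,0,0],
    [35,0,0,1,0,0,0],
    [35,0,0,0.5,0,0,0],
    [35,0,0,0,0,0,0]
  ]
}}

```text
time: 32.9
tool_pos: [0.4531, -0.3505, 0.0337]
tool_rot: [-3.14, -0.002, -1.717]
contact_force: [0.1, -0.6, 0.4]
opening: 0.0453
```

{"op": "move_arm", "data": {
  "increments": [
    [35,0,0,1,0,0,0],
    [35,0,0,0.3,0,0,0]
  ]
}}

```text
time: 33.15
tool_pos: [0.4532, -0.3505, 0.0337]
tool_rot: [-3.139, -0.003, -1.717]
contact_force: [-0.4, 1.3, 0.1]
opening: 0.0457
```

{"op": "move_arm", "data": {
  "increments": [
    [35,0,0,1.5,0,0,0],
    [35,0,0,0,0,0,0]
  ]
}}

```text
time: 33.4
tool_pos: [0.4533, -0.3507, 0.0339]
tool_rot: [-3.138, -0.003, -1.717]
contact_force: [-0.6, -0.5, -0.2]
opening: 0.0459
```

Not sinking: it rests on the plate (same height as at pick-up). Release.

{"op": "move_arm", "data": {
  "increments": [
    [48,0,0,0,0,0,0],
    [56,0,0,0,0,0,0],
    [70,0,0,0,0,0,0],
    [85,0,0,0,0,0,0],
    [91.8,0,0,0,0,0,0],
    [91.8,0,0,-5,0,0,0],
    [91.8,0,0,-20,0,0,0],
    [91.8,0,0,-35,0,0,0],
    [91.8,0,0,-45,0,0,0],
    [91.8,0,0,-40,0,0,0],
    [91.8,0,0,-10,0,0,0]
  ]
}}

```text
time: 34.78
tool_pos: [0.4526, -0.3499, 0.1932]
tool_rot: [-3.14, -0.002, -1.717]
contact_force: [-0.6, 0.4, 0.6]
opening: 0.092
```

```bash
python3 -c "
from h import *
go(.45,0.1,.18,-1.315)
go(.5605,.3543,.1,-1.315,pos=(.45,.1,.18),yaw0=-1.315)
c=cam('scene');crop(c,120,90,110,110,5,'g17')"
```

```text
t34.77 pos [ 0.4526 -0.3499  0.1932] rot [-3.140e+00 -2.000e-03 -1.717e+00] open 0.092 q [-0.79  0.45  1.45 -0.    1.24  0.93]  TURN -0.402 SHIFT [-435.9 -111.3   13.2] F [-0.6  0.4  0.6]
   turnvec [-0.001 -0.002 -0.402]
t34.77 pos [0.45 0.1  0.18] rot [-3.140e+00 -2.000e-03 -1.717e+00] open 0.092 q [-0.79  0.45  1.45 -0.    1.24  0.93]  TURN -0.0 SHIFT [-218.1 -171.2   80. ] F [-0.6  0.4  0.6]
   turnvec [-0.001 -0.002 -0.402]
```

View pics/g17.png

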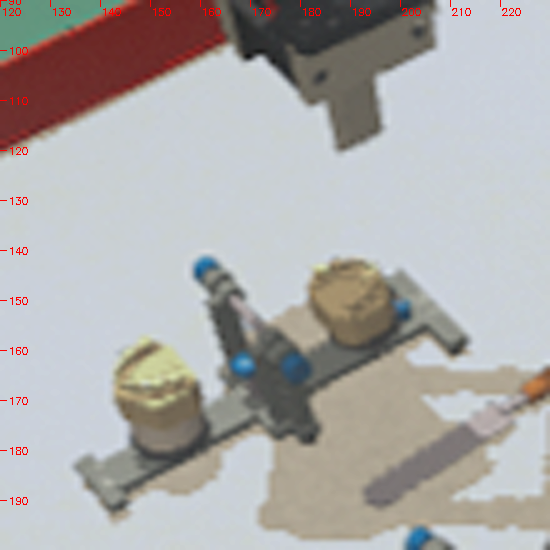

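Child stands well. Back to the pad for the adult.

{"op": "move_arm", "data": {
  "increments": [
    [91.8,0,0,0,0,0,-0.134],
    [91.8,0,0,0,0,0,-0.134],
    [91.8,0,0,0,0,0,-0.134],
    [91.8,-30,-8,0,0,0,0],
    [91.8,-50,-13,0,0,0,0],
    [91.8,-55,-14,0,0,0,0],
    [91.8,-55,-14,0,0,0,0],
    [91.8,-55,-14,0,0,0,0],
    [91.8,-55,-14,0,0,0,0],
    [91.8,-55,-14,0,0,0,0],
    [91.8,-55,-14,0,0,0,0]
  ]
}}

```text
time: 36.2
tool_pos: [0.4379, 0.0856, 0.1799]
tool_rot: [3.124, 0.015, -1.31]
contact_force: [1.1, -0.7, 0.0]
opening: 0.0918
```

```bash
python3 -c "
from h import *
go(.5605,.3543,.1,-1.315)
c=cam('top');crop(c,400,205,45,40,12,'fC');crop(c,85,140,75,75,8,'fP')"
```

```text
t36.20 pos [0.4379 0.0856 0.1799] rot [ 3.124  0.015 -1.31 ] open 0.0918 q [0.01 0.26 1.79 0.01 1.12 1.32]  TURN 0.005 SHIFT [-229.  -186.6   79.9] F [ 1.1 -0.7  0. ]
   turnvec [0.017 0.015 0.005]
```

View pics/fC.png

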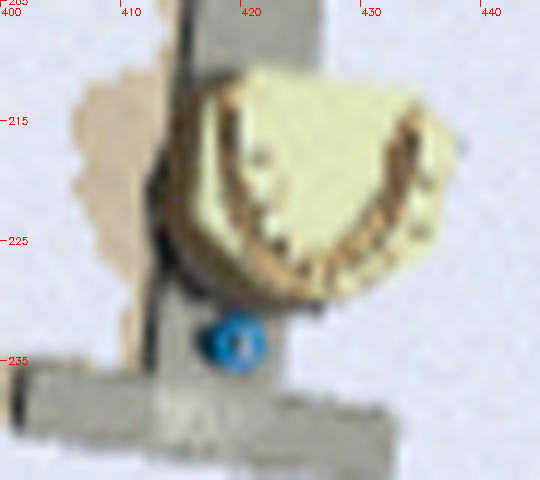

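View pics/fP.png

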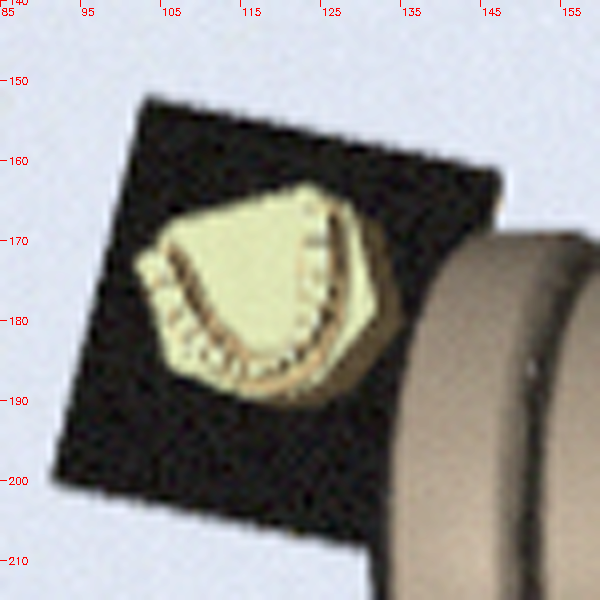

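```bash
python3 -c "
from h import *
c=cam('top');ex=lambda y:np.array([np.cos(y),np.sin(y),0])
print(back(c,115.1,164.9,.032)-.0285*ex(.256), back(c,428.2,211.8,.054)-.021*ex(-.145))"
```

```text
[0.56240238 0.35250256 0.032     ] [ 0.45273784 -0.35371491  0.054     ]
```

{"op": "move_arm", "data": {
  "increments": [
    [91.8,-30,-25,0,0.017,0.015,0.005],
    [91.8,-40,-33,5,0,0,0],
    [91.8,-40,-33,10,0,0,0],
    [91.8,-40,-33,10,0,0,0],
    [91.8,-40,-33,15,0,0,0],
    [91.8,-26,-22,15,0,0,0],
    [91.8,-10,-8,10,0,0,0],
    [91.8,0,0,0,0,0,0]
  ]
}}

```text
time: 37.3
tool_pos: [0.5596, 0.3561, 0.1005]
tool_rot: [3.125, -0.004, -1.311]
contact_force: [-0.6, -0.4, 0.3]
opening: 0.0916
```

```bash
python3 -c "
from h import *
go(.5605,.3543,.06,-1.315)"
```

```text
t37.30 pos [0.5596 0.3561 0.1005] rot [ 3.125 -0.004 -1.311] open 0.0916 q [ 0.45  0.71  1.25 -0.    1.2   1.76]  TURN 0.004 SHIFT [ 1.9 -0.4 40.5] F [-0.6 -0.4  0.3]
   turnvec [ 0.016 -0.004  0.004]
```

{"op": "move_arm", "data": {
  "increments": [
    [91.8,1,-1,5,0.016,-0.004,0.004],
    [91.8,1,0,20,0,0,0],
    [91.8,0,0,25,0,0,0],
    [91.8,0,0,20,0,0,0],
    [91.8,0,0,9,0,0,0],
    [91.8,0,0,3,0,0,0],
    [91.8,0,0,0,0,0,0]
  ]
}}

```text
time: 38.17
tool_pos: [0.563, 0.3469, 0.0219]
tool_rot: [-3.133, 0.001, -1.322]
contact_force: [-1.0, 0.1, 0.8]
opening: 0.0921
```

```bash
python3 -c "
from h import *
go(.561,.3543,.0125,-1.315)"
```

```text
t38.17 pos [0.563  0.3469 0.0219] rot [-3.133e+00  1.000e-03 -1.322e+00] open 0.0921 q [ 0.44  0.78  1.35 -0.    1.    1.76]  TURN -0.007 SHIFT [-7.7  0.   9.4] F [-1.   0.1  0.8]
   turnvec [-0.009  0.001 -0.007]
```

{"op": "move_arm", "data": {
  "increments": [
    [91.8,-3,0,3,-0.009,0,-0.007],
    [91.8,-3,0,3,0,0,0],
    [91.8,-2,0,2.5,0,0,0],
    [91.8,0,0,1,0,0,0],
    [91.8,0,0,0,0,0,0]
  ]
}}

```text
time: 38.8
tool_pos: [0.5616, 0.356, 0.0134]
tool_rot: [-3.14, 0.001, -1.314]
contact_force: [-0.2, -0.1, -0.6]
opening: 0.0916
```

{"op": "move_arm", "data": {
  "increments": [
    [80,1,0,0.5,0,0,0],
    [72,0,0,0,0,0,0],
    [66,0,0,0,0,0,0],
    [60,0,0,0,0,0,0],
    [52,0,0,0,0,0,0],
    [50,0,0,0,0,0,0],
    [50,0,0,0,0,0,0],
    [50,0,0,0,0,0,0]
  ],
  "newtons": 20
}}

```text
time: 39.8
tool_pos: [0.562, 0.3548, 0.0129]
tool_rot: [-3.14, 0.001, -1.314]
contact_force: [-0.9, -0.6, 0.3]
opening: 0.0619
```

```bash
python3 -c "
from h import *
go(.493,-.121,.13,-1.518)"
```

```text
t39.80 pos [0.562  0.3548 0.0129] rot [-3.140e+00  1.000e-03 -1.314e+00] open 0.0619 q [0.45 0.8  1.33 0.   1.   1.76]  TURN 0.204 SHIFT [ 471.5   94.  -117.1] F [-0.9 -0.6  0.3]
   turnvec [-0.002  0.001  0.204]
```

{"op": "move_arm", "data": {
  "increments": [
    [50,0,0,-4,0,0,0],
    [50,0,0,-10,0,0,0],
    [50,0,0,-20,0,0,0],
    [50,0,0,-25,0,0,0],
    [50,0,0,-25,0,0,0],
    [50,0,0,-25,0,0,0],
    [50,0,0,-20,0,0,0],
    [50,0,0,-10,0,0,0.1],
    [50,0,0,0,0,0,0.104],
    [50,0,0,0,0,0,0]
  ]
}}

```text
time: 41.05
tool_pos: [0.5612, 0.3543, 0.1615]
tool_rot: [-3.139, 0.002, -1.523]
contact_force: [0.5, -0.9, -2.3]
opening: 0.0618
```

```bash
python3 -c "
from h import *
go(.493,-.121,.15,-1.518)
c=cam('scene');crop(c,300,220,120,110,5,'g18')"
```

```text
t41.05 pos [0.5612 0.3543 0.1615] rot [-3.139e+00  2.000e-03 -1.523e+00] open 0.0618 q [0.45 0.65 1.2  0.   1.29 1.97]  TURN -0.005 SHIFT [471.1  93.2  11.5] F [ 0.5 -0.9 -2.3]
   turnvec [-0.003  0.002 -0.005]
```

View pics/g18.png

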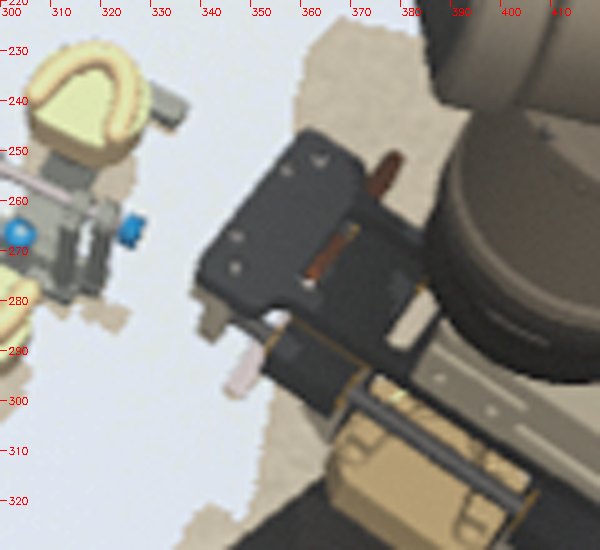

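{"op": "move_arm", "data": {
  "increments": [
    [50,15,3,0,-0.003,0.002,-0.005],
    [50,30,6,0,0,0,0],
    [50,40,8,0,0,0,0],
    [50,40,8,0,0,0,0],
    [50,40,8,0,0,0,0],
    [50,40,8,0,0,0,0],
    [50,40,8,0,0,0,0],
    [50,40,8,0,0,0,0],
    [50,40,8,0,0,0,0],
    [50,40,8,0,0,0,0]
  ]
}}

```text
time: 42.35
tool_pos: [0.5044, -0.0309, 0.1611]
tool_rot: [3.137, -0.003, -1.498]
contact_force: [0.8, 0.1, -2.7]
opening: 0.0616
```

```bash
python3 -c "
from h import *
go(.493,-.121,.13,-1.518)"
```

```text
t42.35 pos [ 0.5044 -0.0309  0.1611] rot [ 3.137e+00 -3.000e-03 -1.498e+00] open 0.0616 q [-0.21  0.37  1.67 -0.    1.1   1.29]  TURN 0.02 SHIFT [89.3 16.1 31.1] F [ 0.8  0.1 -2.7]
   turnvec [ 0.004 -0.003  0.02 ]
```

{"op": "move_arm", "data": {
  "increments": [
    [50,30,5,5,0.004,-0.003,0.02],
    [50,28,5,8,0,0,0],
    [50,20,4,8,0,0,0],
    [50,8,2,8,0,0,0],
    [50,0,0,0,0,0,0]
  ]
}}

```text
time: 42.98
tool_pos: [0.4889, -0.1254, 0.1318]
tool_rot: [3.14, -0.001, -1.519]
contact_force: [-0.4, -0.4, -2.2]
opening: 0.0621
```

```bash
python3 -c "
from h import *
go(.493,-.121,.06,-1.518)"
```

```text
t42.98 pos [ 0.4889 -0.1254  0.1318] rot [ 3.140e+00 -1.000e-03 -1.519e+00] open 0.0621 q [-0.4   0.41  1.71 -0.    1.02  1.12]  TURN -0.001 SHIFT [-4.1 -4.3 71.8] F [-0.4 -0.4 -2.2]
   turnvec [ 0.001 -0.001 -0.001]
```

{"op": "move_arm", "data": {
  "increments": [
    [50,-2,-2,5,0,0,0],
    [50,-2,-2,15,0,0,0],
    [50,0,0,20,0,0,0],
    [50,0,0,18,0,0,0],
    [50,0,0,10,0,0,0],
    [50,0,0,4,0,0,0],
    [50,0,0,0,0,0,0]
  ]
}}

```text
time: 43.85
tool_pos: [0.4938, -0.1166, 0.0555]
tool_rot: [3.141, -0.0, -1.513]
contact_force: [0.0, -0.0, -1.4]
opening: 0.0616
```

```bash
python3 -c "
from h import *
go(.493,-.121,.0377,-1.518)"
```

```text
t43.85 pos [ 0.4938 -0.1166  0.0555] rot [ 3.141 -0.    -1.513] open 0.0616 q [-0.38  0.52  1.79 -0.    0.84  1.13]  TURN 0.005 SHIFT [ 4.4  1.  17.8] F [ 0.  -0.  -1.4]
   turnvec [ 0.001 -0.     0.005]
```

{"op": "move_arm", "data": {
  "increments": [
    [50,2,0.5,3,0,0,0.005],
    [50,1.5,0.5,4,0,0,0],
    [50,0,0,4,0,0,0],
    [50,0,0,2,0,0,0],
    [50,0,0,1,0,0,0],
    [50,0,0,0,0,0,0]
  ]
}}

```text
time: 44.6
tool_pos: [0.4938, -0.1209, 0.0418]
tool_rot: [-3.14, -0.001, -1.518]
contact_force: [0.4, -0.7, -1.4]
opening: 0.0619
```

{"op": "move_arm", "data": {
  "increments": [
    [50,0,0,1.5,0,0,0],
    [50,0,0,1,0,0,0],
    [50,0,0,1,0,0,0],
    [50,0,0,0,0,0,0]
  ]
}}

```text
time: 45.1
tool_pos: [0.4941, -0.121, 0.039]
tool_rot: [-3.139, -0.002, -1.518]
contact_force: [-0.3, -0.5, -1.7]
opening: 0.0617
```

```bash
python3 -c "
from h import *
go(.493,-.121,.0377,-1.518)"
```

```text
t45.10 pos [ 0.4941 -0.121   0.039 ] rot [-3.139e+00 -2.000e-03 -1.518e+00] open 0.0617 q [-0.39  0.55  1.8  -0.    0.79  1.13]  TURN -0.0 SHIFT [-0.   1.1  1.3] F [-0.3 -0.5 -1.7]
   turnvec [-0.003 -0.002 -0.   ]
```

{"op": "move_arm", "data": {
  "increments": [
    [50,0,0,1,0,0,0],
    [50,0,0,1,0,0,0]
  ]
}}

```text
time: 45.35
tool_pos: [0.4942, -0.121, 0.0389]
tool_rot: [-3.138, -0.002, -1.518]
contact_force: [-4.6, 1.2, 11.8]
opening: 0.0622
```

On the plate. Release, rise and clear.

{"op": "move_arm", "data": {
  "increments": [
    [64,0,0,0,0,0,0],
    [72,0,0,0,0,0,0],
    [85,0,0,0,0,0,0],
    [91.8,0,0,0,0,0,0],
    [91.8,0,0,-5,0,0,0],
    [91.8,0,0,-20,0,0,0],
    [91.8,0,0,-35,0,0,0],
    [91.8,0,0,-45,0,0,0],
    [91.8,0,0,-45,0,0,0],
    [91.8,0,0,-20,0,0,0],
    [91.8,0,0,0,0,0,0]
  ]
}}

```text
time: 46.72
tool_pos: [0.4936, -0.1207, 0.2155]
tool_rot: [-3.137, -0.003, -1.518]
contact_force: [-0.8, -0.0, 0.2]
opening: 0.0919
```

{"op": "move_arm", "data": {
  "increments": [
    [91.8,-30,0,0,0,0,0],
    [91.8,-50,0,0,0,0,0],
    [91.8,-50,0,0,0,0,0],
    [91.8,-50,0,0,0,0,0],
    [91.8,-50,0,0,0,0,0],
    [91.8,-50,0,0,0,0,0],
    [91.8,-50,0,0,0,0,0],
    [91.8,-20,0,0,0,0,0],
    [91.8,0,0,0,0,0,0]
  ]
}}

```text
time: 47.85
tool_pos: [0.4702, 0.2384, 0.2029]
tool_rot: [3.129, -0.004, -1.521]
contact_force: [-0.5, -0.5, -0.0]
opening: 0.0918
```

```bash
python3 -c "
from h import *
print(robot.observe()['tool_pos'],robot.observe()['time'])
c=cam('top');crop(c,298,185,50,45,12,'fB');crop(c,140,130,330,170,2,'fT')
c=cam('scene');crop(c,120,120,260,220,3,'fS')"
```

```text
[0.4701663  0.23837806 0.20288307] 47.85
```

View pics/fB.png

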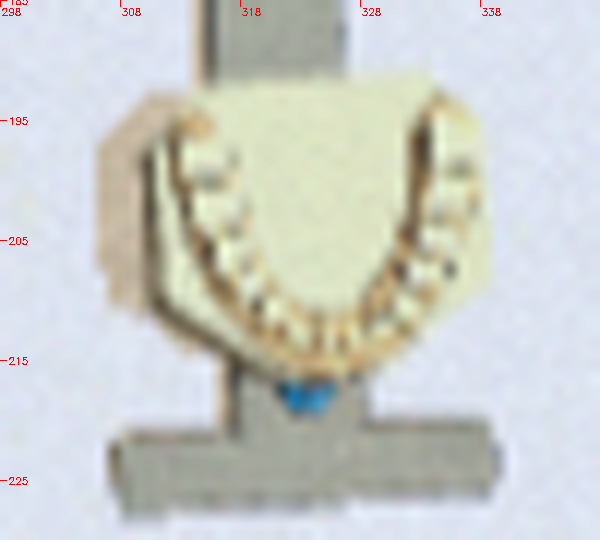

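View pics/fT.png

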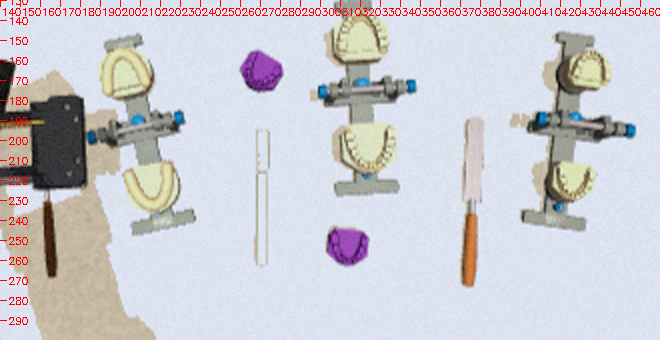

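View pics/fS.png

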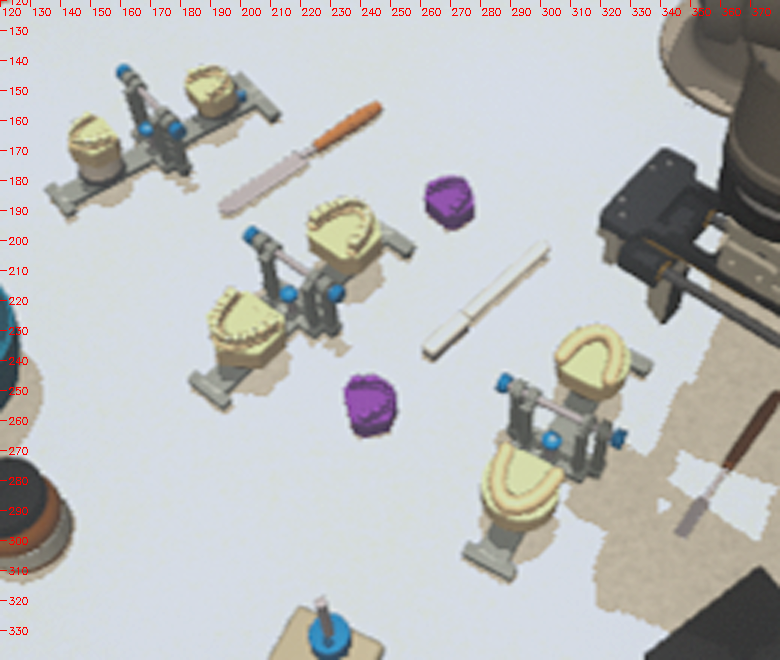

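```bash
python3 -c "
from h import *
c=cam('top')
print(back(c,323.2,191.2,.058)-.0285*np.array([1,.053,0]))
print(robot.hand_in())"
```

```text
[ 0.49309769 -0.12090191  0.058     ]
the job is handed in; nothing more can be done
None
```

All three lower casts now stand in front of their own uppers, and the job is handed in at about 48 s of the 115 s allowed. I parked the adult on the rubber pad. Then I moved the toothless from the child's articulator to its own, the child's from the adult's to its own, and the adult from the pad to its own.

Last checks from the camera images, comparing each cast with its measured plate centre:

| Cast | Centre measured (m) | Plate measured (m) | Off by |
|---|---|---|---|
| Adult | (0.493, -0.121) | (0.493, -0.121) | under 1 mm |
| Toothless | (0.454, 0.124) | (0.454, 0.1245) | about 1 mm |
| Child's | (0.453, -0.354) | (0.453, -0.351) | about 3 mm |

- **Upright and fronted:** all three look flat, with their fronts to the articulator's front. The toothless cast is round, so its heading comes from the image only, roughly 0.16–0.24 rad against the articulator's 0.21. One of its edge points, at the left side, put its centre 8 mm off along; I took that for a bad pick, because the other two agreed with the plate.
- **Left alone:** the spatula, wax knife, brush and both purple look-alikes still lie where they did at the start.
- **Disagreements on the way:** the network's box put the pad about 13 mm off, and I corrected it from the pad's own outline before parking. When I set the child's cast down, the force reading showed no clear contact. I judged it seated because it sank no further and stood at its pick-up height.

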